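# Make up two sampling kits

## Robot

A 7-joint arm with a two-finger parallel gripper is mounted at the origin on the work surface. World frame = base frame: x ahead of the robot, y to its left, z up, the work surface at z = 0. Lengths are in m, angles in rad, forces in N, time in s.
With the tool pointing down it reaches from about 0.425 to 0.925 m from the base axis. Payload 6.8 kg.
Tool frame: the origin (TCP) lies midway between the tips of the shut fingers; the grasp point (between the pads) lies 19 mm behind it; z points along the fingers, y is the direction in which the jaws open and shut (so a half turn about z gives the same grasp; the last joint's range is limited). The gripper opens to 85 mm and grips with 20 to 120 N. Pads are 22 mm wide; open, the fingers measure 114 mm over their backs; the gripper's body (76 mm by 85 mm) begins 54 mm behind the grasp point. The pads swing forward as they close: fully open they stand 13 mm farther back than shut.
Start: joints at [1.176, 0.477, 0.022, 1.555, -0.011, 1.109, -0.083], TCP at [0.191, -0.647, 0.231] pointing down, gripper open.
Joint ranges: [-2.96, 2.96], [-0.34, 2.1], [-1.41, 1.46], [0.24, 2.44], [-1.37, 4.51], [0.17, 1.92], [-2.96, 2.96]. Speed limits (rad/s): [2.39, 2.39, 3.14, 3.14, 3.14, 3.14, 3.14].

## Interface

Orientations are given as a rotation vector (axis times angle).
In Python, from bench import r, imaging gives the robot as it stands.
- The arm moves only by the tool jog_arm, never from a script. Its argument "rows" is a list of rows, each an object with "delta_rot": the turn, a rotation vector about the tool's x, y, z in degrees, a list of three; "xyz": the shift along the tool's x, y, z in cm, a list of three; "fingers": the closure, from 0 (fully open) to 1 (shut). A call has exactly 5 rows; each row is the pose to reach, as a shift and turn from the pose measured when the call began, along the tool's axes at that moment; what a row does not reach only later rows make up. A row lasts 1/12 s, in which the tool goes at most 41.7 mm and 7.16 degrees, less where a joint would pass 70% of its speed; a pose out of reach is approached as far as the arm can. A call with a gripper value outside its range is refused whole. The fingers move at their own pace and stop on an object; "grip_force" is the grip in N (left out, the last holds). Time passes only in rows, so rows that repeat a pose let the fingers close, or fill a call up. It gives the time, the measured TCP pose, the force and the opening at its end, in the units of the state.
- r.get_obs(): the state, without advancing time (a new reading comes with each control period).
- imaging.grab_frame(name): name is "scene" or "top" or "wrist"; returns the picture (400x640x3 uint8, blue, green, red); there is no depth.
- imaging.camera_info(name): a dict with "camera_matrix" (3x3 intrinsics, pixels), "k1" (the pictures are not rectified: a ray, as slopes to the right and down, at radius r is drawn at 1 + k1 r^2 times it, then the intrinsics apply), "xyz" and "attitude" of the camera in the world. Camera axes: x right, y down, z forward; pixel columns grow to the right and rows downward; lengths in m; the calibration is good to about 2 mm. A picture is of the moment at which its call begins: read the wrist's pose just before it. camera_info takes no time and is no camera call; for the wrist camera it gives the pose at the moment of the call.
- r.hand_in(): hands the job in, once; it reports no verdict.
Trained networks look in the newest picture that a camera, given by its name, has taken for a name from the list of things; names that differ only in an ending like _2 or _b are one class to them, and where a whole thing is asked for, a point or a joint stands for the part that bears it (a point fixed in the world has none). Each returns a list of dicts, best first, with "conf" (0 to 1); they miss things now and then, are a little off and sometimes report something else, mostly with a low value. They report only what shows in the picture. A call takes as long as a camera call. They do not tell look-alikes from the thing itself.
- imaging.find_in(camera, query): "position" ([column, row] in pixels, amid what is visible of it).
- imaging.cut_out(camera, query): "region" (400x640 bool, what is visible of it) and "position" ([column, row] in pixels, amid what is visible of it).
- imaging.tip_of(camera, query): "position" ([column, row] in pixels: a listed point, or the origin of a listed thing).
The state is a dict: "clock": time; "joints": joint angles; "qvel": joint speeds; "tau": joint torques, N m; "tcp_pos": TCP position; "orientation": TCP orientation; "contact_force": force on the tool from outside, world axes, zero at the start; "moment": the same for the moment, N m; "grip_width": finger opening in m.
Only numpy, scipy, OpenCV 4.12 (cv2) and the standard library are available. Lean on these libraries where they do the work, as an engineer would, in place of code of your own. Each camera call takes 0.05 s, during which the arm holds its last target.

## Task

Make up the two sampling kits from the stock on the bench. Blue tray: the amber bottle with the white cap in the compartment next to the tray's white label plate, and the orange tube rack in the other compartment; yellow tray: the amber bottle with the green cap in the compartment next to the label plate, and the jar with the red lid in the other. Set each thing down without dropping it, upright and flat on the floor of its compartment, and leave the blue-capped bottle, the yellow-lidded jar and the green slide box where they stand.

Things in the scene. Friction and masses are not known exactly. Their poses are not given: they have to be found in the camera images.
- blue_tray: fixed blue kit tray, any yaw, 160 x 78 mm (x, y), walls 4 mm thick, 16 mm high, floor 4 mm thick; a middle wall parts it into two compartments, 74 (x) by 70 (y) mm inside, centred 39 mm either side of the origin along x. A white label plate (22 x 60 mm, top at 14 mm) juts out of the +x end, so the label-plate compartment is the one at x = +39 mm. Origin: centre of the underside, z up
- yellow_tray: fixed yellow kit tray, any yaw, 160 x 78 mm (x, y), walls 4 mm thick, 16 mm high, floor 4 mm thick; a middle wall parts it into two compartments, 74 (x) by 70 (y) mm inside, centred 39 mm either side of the origin along x. A white label plate (22 x 60 mm, top at 14 mm) juts out of the +x end, so the label-plate compartment is the one at x = +39 mm. Origin: centre of the underside, z up
- white_cap_bottle: amber-brown round bottle, 44 mm diameter up to 56 mm height, white paper band round it, shoulder, then a white screw cap (35 mm diameter, from 64 to 82 mm height); 84 to 168 g, stands upright and loose on the bench; origin at the centre of its underside, z up
- tube_rack: orange microtube rack, a block 54 x 40 mm (its x, y) and 46 mm high, with twelve small white tube caps on top (to 50 mm height; the caps are not solid, grip the block); 55 to 115 g, loose; origin at the centre of its underside, z up
- green_cap_bottle: amber-brown round bottle, 44 mm diameter up to 56 mm height, white paper band round it, shoulder, then a green screw cap (35 mm diameter, from 64 to 82 mm height); 84 to 168 g, stands upright and loose on the bench; origin at the centre of its underside, z up
- red_lid_jar: white round plastic jar, 48 mm diameter, with a red screw lid (50 mm diameter, from 44 to 60 mm height, 60 mm high in all); 70 to 140 g, stands upright and loose on the bench; origin at the centre of its underside, z up
- blue_cap_bottle: amber-brown round bottle, 44 mm diameter up to 56 mm height, white paper band round it, shoulder, then a blue screw cap (35 mm diameter, from 64 to 82 mm height); 84 to 168 g, stands upright and loose on the bench; origin at the centre of its underside, z up; surplus stock, to be left where it stands
- yellow_lid_jar: white round plastic jar, 48 mm diameter, with a yellow screw lid (50 mm diameter, from 44 to 60 mm height, 60 mm high in all); 70 to 140 g, stands upright and loose on the bench; origin at the centre of its underside, z up; surplus stock, to be left where it stands
- slide_box: green slide box with a lighter green lid, 62 x 40 mm (its x, y) and 36 mm high, 70 to 140 g, loose; origin at the centre of its underside, z up; surplus stock, to be left where it stands. Stock stands between the trays, 95 mm or more centre to centre, none over 82 mm high; a grey timer (17 mm high) and a brass weight (34 mm diameter, 44 mm high) stand in it too, not wanted
Mind the look-alikes: they are no part of the job. What is shaped like the blue_cap_bottle but purple is not meant. Several things have the shape of the yellow_tray; the one meant has the colours described above.

How it is judged:
At the end, for the whole second after the job is handed in: Each of the four stands upright (0.1 rad), at rest and released on the floor of its own compartment, within 16 mm (jar), 17 mm (bottles) or 18 mm (rack) of its centre along each tray axis; blue-capped bottle, yellow-lidded jar and slide box upright, within 20 mm of their start (x of white_cap_bottle in the frame of blue_tray between 0.022 and 0.056 m and y of white_cap_bottle in the frame of blue_tray between -0.017 and 0.017 m and z of white_cap_bottle in the frame of blue_tray between 0 and 0.009 m and angle between each of white_cap_bottle, tube_rack, green_cap_bottle, red_lid_jar, blue_cap_bottle, yellow_lid_jar, slide_box's own z axis and vertical below 0.1 rad and linear speed of each of white_cap_bottle, tube_rack, green_cap_bottle, red_lid_jar below 0.02 m/s and angular speed of each of white_cap_bottle, tube_rack, green_cap_bottle, red_lid_jar below 0.2 rad/s and x of tube_rack in the frame of blue_tray between -0.057 and -0.021 m and y of tube_rack in the frame of blue_tray between -0.018 and 0.018 m and z of tube_rack in the frame of blue_tray between 0 and 0.009 m and x of green_cap_bottle in the frame of yellow_tray between 0.022 and 0.056 m and y of green_cap_bottle in the frame of yellow_tray between -0.017 and 0.017 m and z of green_cap_bottle in the frame of yellow_tray between 0 and 0.009 m and x of red_lid_jar in the frame of yellow_tray between -0.055 and -0.023 m and y of red_lid_jar in the frame of yellow_tray between -0.016 and 0.016 m and z of red_lid_jar in the frame of yellow_tray between 0 and 0.009 m and distance of each of blue_cap_bottle, yellow_lid_jar, slide_box from where it was at the start of the episode below 0.02 m); the robot touches nothing.
It fails at once if the bottle with the blue cap was moved or tipped (distance of blue_cap_bottle from where it was at the start of the episode above 0.02 m or angle between blue_cap_bottle's own z axis and vertical above 0.2 rad).
It fails at once if the jar with the yellow lid was moved or tipped (distance of yellow_lid_jar from where it was at the start of the episode above 0.02 m or angle between yellow_lid_jar's own z axis and vertical above 0.2 rad).
It fails at once if the green slide box was moved or tipped (distance of slide_box from where it was at the start of the episode above 0.02 m or angle between slide_box's own z axis and vertical above 0.2 rad).
It fails at once if a kit thing was let fall (over about 20 mm) ((linear speed of white_cap_bottle above 0.65 m/s and contact force between white_cap_bottle and the fingers below 0.05 N) or (linear speed of tube_rack above 0.65 m/s and contact force between tube_rack and the fingers below 0.05 N) or (linear speed of green_cap_bottle above 0.65 m/s and contact force between green_cap_bottle and the fingers below 0.05 N) or (linear speed of red_lid_jar above 0.65 m/s and contact force between red_lid_jar and the fingers below 0.05 N)).
It also fails if it takes over 104 s, if anything falls off the work surface, if the arm or the gripper's body presses on something with over 40 N, if the wrist force passes 120 N, or if a joint passes its speed limit or range.

## Working session

There is one attempt and no reset: what is moved stays moved. The work goes in short steps, Python scripts to look and compute and a tool call to move; the robot and the scene stay as the last step left them, time stands still between calls to the robot, and variables do not carry over. Pictures are saved under pics/ and viewed, and the job is handed in when it is done.

Besides the shell and the picture viewer there is one more tool, called after "Emit:" as a command line: name --argument value ..., lists and objects as JSON in quotes. jog_arm: Moves the arm, as the interface text tells. Its arguments: {"type":"object","properties":{"rows":{"type":"array","items":{"type":"object","properties":{"delta_rot":{"type":"array","items":{"type":"number"}},"xyz":{"type":"array","items":{"type":"number"}},"fingers":{"type":"number"}}}},"grip_force":{"type":"number"}},"required":["rows"]}

```bash
ls; mkdir -p pics
python3 - <<'E'
from bench import r, imaging
import cv2
print(r.get_obs())
for n in ["scene","top","wrist"]:
    print(n, imaging.camera_info(n))
    cv2.imwrite(f"pics/{n}0.png", imaging.grab_frame(n))
E
```

```text
pics
{'clock': 0.0, 'joints': array([ 1.17587424,  0.47780204,  0.02232397,  1.55643905, -0.01147888,
        1.10926338, -0.08308693]), 'qvel': array([ 0.00093544,  0.00064368, -0.00066189,  0.00076921,  0.00020399,
        0.00030567, -0.0006201 ]), 'tau': array([-5.76555158e-04, -5.96444607e+01,  1.60792831e+00, -2.81196070e+01,
        1.24897849e-02,  9.23870655e-03, -2.49629880e-05]), 'tcp_pos': array([ 0.1907894 , -0.64687654,  0.23032933]), 'orientation': array([-3.10760746e+00, -4.48838221e-01,  6.22601975e-04]), 'contact_force': array([-0.6026127 ,  0.58373814, -0.61240578]), 'moment': array([ 0.01599264, -0.01550869, -0.03453791]), 'grip_width': 0.08530737909513146}
scene {'camera_matrix': array([[467.14476394,   0.        , 320.18128785],
       [  0.        , 467.14476394, 207.47982521],
       [  0.        ,   0.        ,   1.        ]]), 'k1': -0.10200322562325986, 'xyz': array([1.50171386, 0.14624229, 0.70664728]), 'attitude': array([-1.57237498, -1.72022267,  0.88747778])}
top {'camera_matrix': array([[513.918978  ,   0.        , 326.30977443],
       [  0.        , 513.918978  , 193.19842165],
       [  0.        ,   0.        ,   1.        ]]), 'k1': 0.015053802391571575, 'xyz': array([0.36096594, 0.07333682, 1.48318676]), 'attitude': array([-2.13572184,  2.19030081, -0.11106623])}
wrist {'camera_matrix': array([[280.75889034,   0.        , 318.82963214],
       [  0.        , 280.75889034, 198.97057303],
       [  0.        ,   0.        ,   1.        ]]), 'k1': 0.010370752671158364, 'xyz': array([ 0.25429209, -0.62917425,  0.37321762]), 'attitude': array([ 2.33604247, -1.74908948, -0.23576287])}
```

View pics/top0.png

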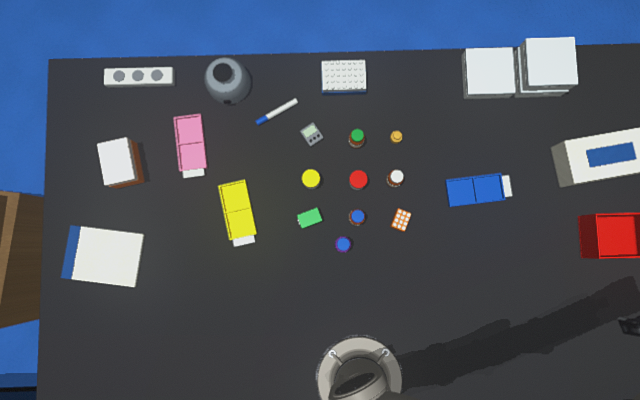

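View pics/scene0.png

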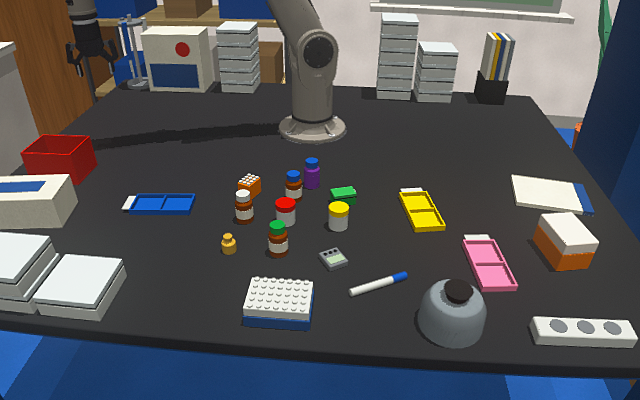

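View pics/wrist0.png

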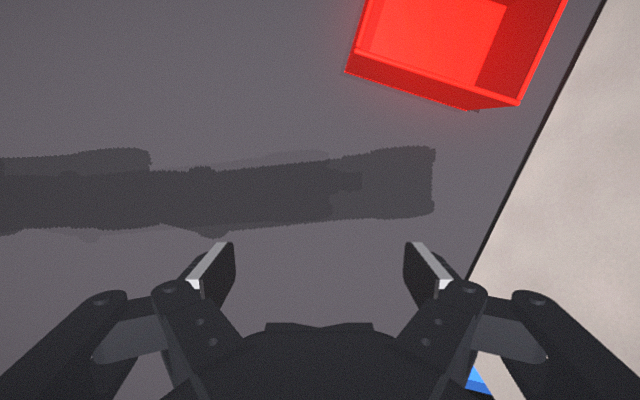

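```bash
cat > h.py <<'E'
from bench import r, imaging
import cv2, numpy as np
from scipy.spatial.transform import Rotation as R
def ray(cam,px,info=None):
    i=info or imaging.camera_info(cam); K=i["camera_matrix"]
    d=np.array([i["k1"],0,0,0,0.])
    p=cv2.undistortPoints(np.array(px,float).reshape(-1,1,2),K,d).reshape(-1,2)
    v=np.c_[p,np.ones(len(p))]@R.from_rotvec(i["attitude"]).as_matrix().T
    return i["xyz"],v
def at_z(cam,px,z,info=None):
    o,v=ray(cam,px,info); return o+v*((z-o[2])/v[:,2])[:,None]
def proj(cam,P,info=None):
    i=info or imaging.camera_info(cam); M=R.from_rotvec(i["attitude"]).as_matrix()
    p,_=cv2.projectPoints(((np.array(P,float).reshape(-1,3)-i["xyz"])@M),np.zeros(3),np.zeros(3),i["camera_matrix"],np.array([i["k1"],0,0,0,0.]))
    return p.reshape(-1,2)
E
python3 - <<'E'
from h import *
names="blue_tray yellow_tray white_cap_bottle tube_rack green_cap_bottle red_lid_jar blue_cap_bottle yellow_lid_jar slide_box".split()
out={}
for c in ["top","scene"]:
  for n in names:
    for q in imaging.cut_out(c,n):
        m=q["region"]; 
        print(c,n,round(q["conf"],2),np.round(q["position"],1),m.sum(),at_z(c,q["position"],0.03).round(3)[0])
        if q["conf"]>0.4: out[f"{c}-{n}-{q['conf']:.2f}"]=m
np.savez("masks.npz",**out)
print(r.get_obs()["clock"])
E
```

```text
top blue_tray 0.59 [479.8 190.9] 1747 [ 0.514 -0.356  0.03 ]
top yellow_tray 0.98 [239.7 213.2] 1689 [0.468 0.326 0.03 ]
top yellow_tray 0.89 [192.  148.3] 1630 [0.658 0.462 0.03 ]
top yellow_tray 0.65 [395.5 178.6] 246 [ 0.556 -0.119  0.03 ]
top white_cap_bottle 0.56 [396.9 178.7] 208 [ 0.555 -0.123  0.03 ]
top tube_rack 0.76 [400.5 219.7] 359 [ 0.438 -0.128  0.03 ]
top tube_rack 0.61 [362.5 180.5] 274 [ 0.553 -0.025  0.03 ]
top tube_rack 0.51 [309.8 180. ] 272 [0.558 0.126 0.03 ]
top green_cap_bottle 0.81 [357.8 138. ] 218 [ 0.676 -0.015  0.03 ]
top red_lid_jar 0.8 [360.6 178.4] 275 [ 0.559 -0.019  0.03 ]
top blue_cap_bottle 0.53 [360.3 217.8] 197 [ 0.446 -0.015  0.03 ]
top blue_cap_bottle 0.47 [343.6 240.9] 208 [0.383 0.034 0.03 ]
top yellow_lid_jar 0.74 [309.3 179.9] 272 [0.558 0.127 0.03 ]
top slide_box 0.87 [308.2 220. ] 314 [0.444 0.133 0.03 ]
scene blue_tray 0.64 [160.2 201.9] 1400 [ 0.545 -0.342  0.03 ]
scene yellow_tray 0.61 [276.7 235.8] 673 [ 0.654 -0.017  0.03 ]
scene yellow_tray 0.55 [485.9 265.3] 2014 [0.714 0.455 0.03 ]
scene white_cap_bottle 0.76 [243.5 206.1] 550 [ 0.542 -0.121  0.03 ]
scene tube_rack 0.59 [251.8 184.9] 371 [ 0.44  -0.121  0.03 ]
scene tube_rack 0.44 [274.9 237.9] 628 [ 0.663 -0.02   0.03 ]
scene tube_rack 0.21 [420.1 208.8] 1311 [0.508 0.329 0.03 ]
scene green_cap_bottle 0.89 [278.7 238.9] 643 [ 0.665 -0.011  0.03 ]
scene red_lid_jar 0.56 [285.3 210.6] 451 [ 0.551 -0.012  0.03 ]
scene red_lid_jar 0.5 [161.7 204.9] 1407 [ 0.558 -0.333  0.03 ]
scene blue_cap_bottle 0.92 [293.7 185.3] 427 [ 0.43  -0.007  0.03 ]
scene blue_cap_bottle 0.87 [313.2 174.6] 446 [0.368 0.041 0.03 ]
scene yellow_lid_jar 0.72 [338.6 214.4] 561 [0.554 0.122 0.03 ]
scene slide_box 0.69 [344.5 195.5] 373 [0.467 0.133 0.03 ]
1.05
```

```bash
cat > meas.py <<'E'
from h import *
from scipy.optimize import least_squares
import sys
T=cv2.imread("pics/top0.png"); S=cv2.imread("pics/scene0.png")
inf={c:imaging.camera_info(c) for c in ["top","scene"]}
I={"top":T,"scene":S}
def hsvmask(im,lo,hi):
    h=cv2.cvtColor(im,cv2.COLOR_BGR2HSV)
    if lo[0]<0:
        return cv2.inRange(h,np.array([180+lo[0],lo[1],lo[2]]),np.array([180,*hi[1:]]))|cv2.inRange(h,np.array([0,lo[1],lo[2]]),np.array(hi))
    return cv2.inRange(h,np.array(lo),np.array(hi))
def comp(m,p,rad):
    n,l,s,c=cv2.connectedComponentsWithStats(m)
    k=[j for j in range(1,n) if np.hypot(*(c[j]-p))<rad]
    if not k: return None
    j=max(k,key=lambda j:s[j,4]); return l==j
def cent(m): y,x=np.nonzero(m); return np.array([x.mean(),y.mean()])
def hullmask(P,info):
    p=proj(None,P,info); h=cv2.convexHull(p.astype(np.float32))
    M=cv2.moments(h); return np.array([M["m10"]/M["m00"],M["m01"]/M["m00"]]),M["m00"]
a=np.linspace(0,2*np.pi,40)
def cyl(x,y,rad,z0,z1): return np.vstack([np.c_[x+rad*np.cos(a),y+rad*np.sin(a),0*a+z] for z in (z0,z1)])
def box(x,y,yaw,lx,ly,z0,z1):
    c,s=np.cos(yaw),np.sin(yaw)
    return np.array([[x+c*u*lx/2-s*v*ly/2,y+s*u*lx/2+c*v*ly/2,z] for u in(-1,1) for v in(-1,1) for z in(z0,z1)])
E
cat > m1.py <<'E'
from meas import *
caps={"green_cap_bottle":((0.67,-0.013),.0175,.064,.082,(45,100,40),(80,255,255)),
"red_lid_jar":((0.555,-0.015),.025,.044,.060,(-8,120,60),(8,255,255)),
"yellow_lid_jar":((0.555,.124),.025,.044,.060,(22,120,60),(35,255,255)),
"blue_cap_bottle":((0.44,-.012),.0175,.064,.082,(100,120,40),(119,255,255)),
"purple":((0.375,.037),.0175,.064,.082,(100,80,40),(119,255,255)),
"white_cap_bottle":((0.55,-.121),.0175,.064,.082,(0,0,130),(180,60,255))}
for n,(xy,rad,z0,z1,lo,hi) in caps.items():
    for c in ["top","scene"]:
        p0=proj(None,[xy[0],xy[1],(z0+z1)/2],inf[c])[0]
        m=comp(hsvmask(I[c],lo,hi),p0,9)
        if m is None: print(n,c,"none",p0); continue
        q=cent(m)
        f=lambda v: hullmask(cyl(v[0],v[1],rad,z0,z1),inf[c])[0]-q
        s=least_squares(f,xy,x_scale=.01,diff_step=1e-3); 
        print(n,c,q.round(1),m.sum(),round(hullmask(cyl(*s.x,rad,z0,z1),inf[c])[1]),s.x.round(4))
E
python3 m1.py
python3 - <<'E'
import cv2
T=cv2.imread("pics/top0.png"); S=cv2.imread("pics/scene0.png")
cv2.imwrite("pics/topz.png",cv2.resize(T[110:260,215:415+0],None,fx=4,fy=4,interpolation=cv2.INTER_CUBIC))
cv2.imwrite("pics/topb.png",cv2.resize(T[110:260,380:530],None,fx=4,fy=4,interpolation=cv2.INTER_CUBIC))
E
```

```text
green_cap_bottle top [356.9 134.8] 134 139 [ 0.6758 -0.0101]
green_cap_bottle scene [277.  226.8] 203 215 [ 0.6759 -0.0116]
red_lid_jar top [358.  178.5] 269 261 [ 0.5554 -0.0107]
red_lid_jar scene [285.  204.4] 282 287 [ 0.5551 -0.0116]
yellow_lid_jar top [310.4 177.7] 272 260 [0.5613 0.1229]
yellow_lid_jar scene [338.3 208.8] 293 295 [0.5611 0.1211]
blue_cap_bottle top [357.3 215.7] 123 134 [ 0.4499 -0.0042]
blue_cap_bottle scene [292.9 175.4] 139 148 [ 0.4495 -0.0054]
purple top [343.  243.7] 130 132 [0.3743 0.0372]
purple scene [311.2 162.4] 132 133 [0.3746 0.0359]
white_cap_bottle top [396.4 175.9] 134 140 [ 0.5572 -0.1157]
white_cap_bottle scene [242.2 192.8] 86 170 [ 0.5458 -0.12  ]
```

View pics/topz.png

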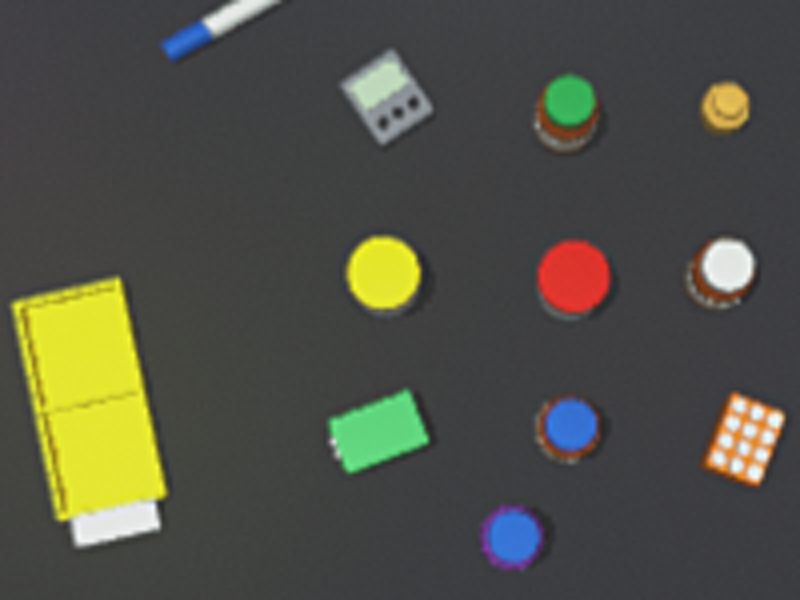

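View pics/topb.png

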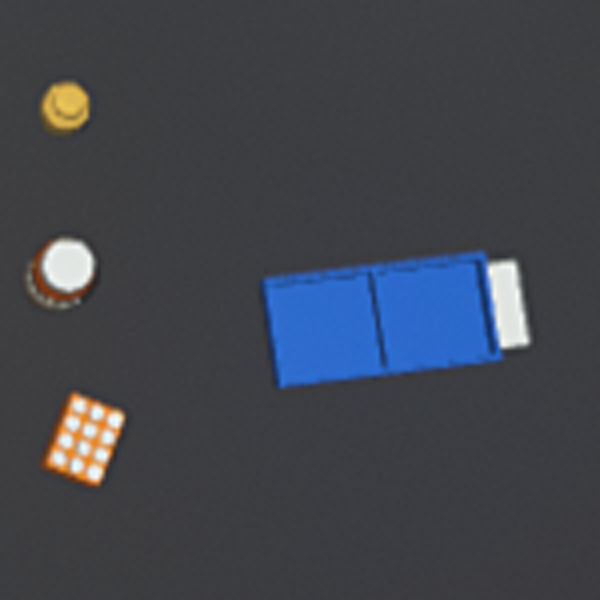

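```bash
cat > m2.py <<'E'
from meas import *
def corners(m,k=4):
    h=cv2.convexHull(np.argwhere(m)[:,::-1].astype(np.float32)); r_=cv2.minAreaRect(h); return r_
def soft(P,info,up=4,sz=None):
    p=proj(None,P,info); h=cv2.convexHull(p.astype(np.float32)).reshape(-1,2)
    im=np.zeros((400,640),np.uint8)
    cv2.fillPoly(im,[np.round(h*256).astype(np.int32)],255,lineType=cv2.LINE_AA,shift=8); return im/255.
from scipy.optimize import minimize
items={"blue_tray":((.52,-.355,np.arctan2(-1,.1)),.16,.078,0,.016,(100,120,40),(119,255,255)),
"yellow_tray":((.47,.325,np.arctan2(-.15,-1)+.3),.16,.078,0,.016,(22,100,40),(35,255,255)),
"tube_rack":((.44,-.125,-.4),.054,.040,0,.046,None,None),
"slide_box":((.45,.13,1.9),.062,.040,0,.036,(45,60,40),(85,255,255))}
items["yellow_tray"]=((.47,.325,np.pi+.2),)+items["yellow_tray"][1:]
for n,(x0,lx,ly,z0,z1,lo,hi) in items.items():
    res=[]
    for c in ["top","scene"]:
        if n=="tube_rack":
            h=cv2.cvtColor(I[c],cv2.COLOR_BGR2HSV); m=((h[...,1]>110)|(h[...,2]>130)).astype(np.uint8)
        else: m=hsvmask(I[c],lo,hi)
        p0=proj(None,[x0[0],x0[1],(z0+z1)/2],inf[c])[0]
        m=comp(m,p0,14)
        if m is None: print(n,c,"none"); continue
        m=cv2.morphologyEx(m.astype(np.uint8),cv2.MORPH_CLOSE,np.ones((5,5)))
        f=lambda v: np.abs(soft(box(*v,lx,ly,z0,z1),inf[c])-m).sum()
        best=min((minimize(f,[x0[0],x0[1],x0[2]+d],method="Nelder-Mead",options=dict(initial_simplex=np.array([[x0[0]+a_,x0[1]+b_,x0[2]+d+e_] for a_,b_,e_ in [(0,0,0),(.01,0,0),(0,.01,0),(0,0,.15)]]),maxiter=600,xatol=1e-4,fatol=.1)) for d in (-.3,-.15,0,.15,.3)),key=lambda s:s.fun)
        print(n,c,best.x.round(4),np.degrees(best.x[2]).round(1),"err",round(best.fun),"of",m.sum())
E
python3 m2.py
```

```text
blue_tray top [ 0.5206 -0.3475 -1.4791] -84.7 err 87 of 1607
blue_tray scene [ 0.5186 -0.3495 -1.4746] -84.5 err 57 of 1354
yellow_tray top [0.4819 0.3378 3.343 ] 191.5 err 63 of 1633
yellow_tray scene [0.4824 0.3355 3.3363] 191.2 err 58 of 1330
tube_rack top [ 0.4387 -0.1284 -0.4317] -24.7 err 34 of 338
tube_rack scene [ 0.4498 -0.1284 -0.2837] -16.3 err 444 of 940
slide_box top [0.4513 0.1292 1.9361] 110.9 err 25 of 360
slide_box scene [0.4461 0.1278 1.7896] 102.5 err 129 of 403
```

```bash
cat > plan.py <<'E'
from h import *
import sys
def plan(t,jaw=None):
    o=r.get_obs(); M=R.from_rotvec(o["orientation"]).as_matrix()
    cur=np.degrees(np.arctan2(M[1,1],M[0,1]))
    if jaw is None: jaw=cur
    a=np.radians(jaw); y=np.array([np.cos(a),np.sin(a),0]); z=np.array([0,0,-1.]); Rt=np.c_[np.cross(y,z),y,z]
    print("t",round(o["clock"],2),"tcp",o["tcp_pos"].round(4),"jaw",cur.round(1),"w",round(o["grip_width"],4),"F",o["contact_force"].round(1),"j7",o["joints"][6].round(2))
    d=np.array(t)-o["tcp_pos"]
    print("xyz",(M.T@d*100).round(2),"rot",np.degrees(R.from_matrix(M.T@Rt).as_rotvec()).round(1),"dist",np.linalg.norm(d).round(3))
if __name__=="__main__":
    v=[float(a) for a in sys.argv[1:]]; plan(v[:3],v[3] if len(v)>3 else None)
E
python3 plan.py .4387 -.1284 .13 -114.7
```

```text
t 1.05 tcp [ 0.191  -0.6474  0.2313] jaw -73.6 w 0.0856 F [-0.  -0.4 -0.6] j7 -0.08
xyz [ 38.44 -42.77  10.13] rot [-0.  -0.  41.1] dist 0.584
```

Emit:
jog_arm --rows '[{"xyz": [2.7, -3, 0], "delta_rot": [0, 0, 6], "fingers": 0}, {"xyz": [5.4, -6, 0.5], "delta_rot": [0, 0, 12], "fingers": 0}, {"xyz": [8, -9, 1], "delta_rot": [0, 0, 18], "fingers": 0}, {"xyz": [10.8, -12, 1.5], "delta_rot": [0, 0, 24], "fingers": 0}, {"xyz": [13.5, -15, 2], "delta_rot": [0, 0, 30], "fingers": 0}]' --grip_force 70

```text
clock: 1.47
tcp_pos: [0.2786, -0.4637, 0.2112]
orientation: [3.118, -0.38, 0.001]
contact_force: [0.6, -1.2, 0.1]
grip_width: 0.0855
```

```bash
python3 plan.py .4387 -.1284 .13 -114.7
```

```text
t 1.47 tcp [ 0.2786 -0.4637  0.2112] jaw -103.9 w 0.0855 F [ 0.6 -1.2  0.1] j7 -0.88
xyz [  7.49 -36.39   8.12] rot [ 0.  -0.  10.8] dist 0.38
```

Emit:
jog_arm --rows '[{"xyz": [0.8, -3.8, 0.8], "delta_rot": [0, 0, 5], "fingers": 0}, {"xyz": [1.6, -7.6, 1.6], "delta_rot": [0, 0, 10.8], "fingers": 0}, {"xyz": [2.4, -11.4, 2.4], "delta_rot": [0, 0, 10.8], "fingers": 0}, {"xyz": [3.2, -15.2, 3.2], "delta_rot": [0, 0, 10.8], "fingers": 0}, {"xyz": [4, -19, 4], "delta_rot": [0, 0, 10.8], "fingers": 0}]'

```text
clock: 1.88
tcp_pos: [0.3637, -0.2872, 0.1713]
orientation: [3.068, -0.672, 0.002]
contact_force: [1.1, 0.1, -0.5]
grip_width: 0.0858
```

```bash
python3 plan.py .4387 -.1284 .13 -114.7
```

```text
t 1.88 tcp [ 0.3637 -0.2872  0.1713] jaw -114.7 w 0.0858 F [ 1.1  0.1 -0.5] j7 -1.48
xyz [  0.18 -17.56   4.12] rot [ 0.  -0.1  0. ] dist 0.18
```

Emit:
jog_arm --rows '[{"xyz": [0, -4, 0.8], "delta_rot": [0, 0, 0], "fingers": 0}, {"xyz": [0.1, -8, 1.6], "delta_rot": [0, 0, 0], "fingers": 0}, {"xyz": [0.2, -12, 2.5], "delta_rot": [0, 0, 0], "fingers": 0}, {"xyz": [0.2, -15.5, 3.3], "delta_rot": [0, 0, 0], "fingers": 0}, {"xyz": [0.2, -17.6, 4.1], "delta_rot": [0, 0, 0], "fingers": 0}]'

```text
clock: 2.3
tcp_pos: [0.4409, -0.1241, 0.1303]
orientation: [-3.07, 0.665, -0.005]
contact_force: [0.2, -0.2, 0.6]
grip_width: 0.0855
```

```bash
python3 plan.py .4387 -.1284 .016 -114.7; python3 -c "
from h import *
cv2.imwrite('pics/w1.png',imaging.grab_frame('wrist'))"
```

```text
t 2.3 tcp [ 0.4409 -0.1241  0.1303] jaw -114.4 w 0.0855 F [ 0.2 -0.2  0.6] j7 -1.92
xyz [-0.06  0.5  11.43] rot [-0.1 -0.2  0.3] dist 0.114
```

View pics/w1.png

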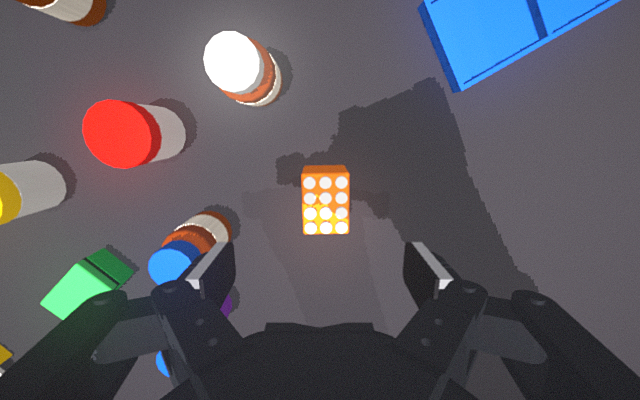

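Run:
```python
from h import *
print(proj('wrist',[.4387,-.1284,.05]).round(1), proj('wrist',[.5572,-.1160,.082]).round(1))
print(at_z('wrist',[[326,207],[325,200],[234,64],[120,134]],.05).round(4),at_z('wrist',[[234,63]],.082).round(4),at_z('wrist',[[121,134]],.06).round(4))
```

```text
[[327.  205.7]] [[232.3  60.5]]
[[ 0.438  -0.1272  0.05  ]
 [ 0.4438 -0.1289  0.05  ]
 [ 0.5641 -0.1104  0.05  ]
 [ 0.5566 -0.0069  0.05  ]] [[ 0.5556 -0.1163  0.082 ]] [[ 0.5538 -0.014   0.06  ]]
```

Wrist view shows the rack top at about (326, 206), against a predicted (327, 206); the white cap also agrees. Going down.

Emit:
jog_arm --rows '[{"xyz": [-0.1, 0.5, 3], "delta_rot": [0, 0, 0], "fingers": 0}, {"xyz": [-0.1, 0.5, 6], "delta_rot": [0, 0, 0], "fingers": 0}, {"xyz": [-0.1, 0.5, 8.5], "delta_rot": [0, 0, 0], "fingers": 0}, {"xyz": [-0.1, 0.5, 10.5], "delta_rot": [0, 0, 0], "fingers": 0}, {"xyz": [-0.1, 0.5, 11.4], "delta_rot": [0, 0, 0], "fingers": 0}]'

```text
clock: 2.77
tcp_pos: [0.4376, -0.1251, 0.0131]
orientation: [-3.07, 0.659, 0.002]
contact_force: [-0.7, 1.0, 0.7]
grip_width: 0.085
```

Emit:
jog_arm --rows '[{"xyz": [0, 0, 0], "delta_rot": [0, 0, 0], "fingers": 0.2}, {"xyz": [0, 0, 0], "delta_rot": [0, 0, 0], "fingers": 0.35}, {"xyz": [0, 0, 0], "delta_rot": [0, 0, 0], "fingers": 0.5}, {"xyz": [0, 0, 0], "delta_rot": [0, 0, 0], "fingers": 0.7}, {"xyz": [0, 0, 0], "delta_rot": [0, 0, 0], "fingers": 1}]' --grip_force 70

```text
clock: 3.18
tcp_pos: [0.4386, -0.1255, 0.0145]
orientation: [-3.07, 0.66, -0.002]
contact_force: [-1.4, -0.5, 7.0]
grip_width: 0.039
```

Emit:
jog_arm --rows '[{"xyz": [0, 0, 0], "delta_rot": [0, 0, 0], "fingers": 1}, {"xyz": [0, 0, 0], "delta_rot": [0, 0, 0], "fingers": 1}, {"xyz": [0, 0, 0], "delta_rot": [0, 0, 0], "fingers": 1}, {"xyz": [0, 0, 0], "delta_rot": [0, 0, 0], "fingers": 1}, {"xyz": [0, 0, 0], "delta_rot": [0, 0, 0], "fingers": 1}]'

```text
clock: 3.6
tcp_pos: [0.4386, -0.1255, 0.0145]
orientation: [-3.07, 0.659, -0.002]
contact_force: [-0.6, 0.8, 2.2]
grip_width: 0.0392
```

```bash
python3 plan.py .5159 -.3097 .12 -84.6
```

```text
t 3.6 tcp [ 0.4386 -0.1255  0.0145] jaw -114.2 w 0.0392 F [-0.6  0.8  2.2] j7 -1.96
xyz [ 14.62  13.59 -10.56] rot [ -0.1  -0.1 -29.6] dist 0.226
```

Emit:
jog_arm --rows '[{"xyz": [0, 0, -1.5], "delta_rot": [0, 0, 0], "fingers": 1}, {"xyz": [0, 0, -4], "delta_rot": [0, 0, 0], "fingers": 1}, {"xyz": [0, 0, -7], "delta_rot": [0, 0, 0], "fingers": 1}, {"xyz": [1, 1, -9.5], "delta_rot": [0, 0, 0], "fingers": 1}, {"xyz": [3, 3, -10.5], "delta_rot": [0, 0, -3], "fingers": 1}]'

```text
clock: 4.02
tcp_pos: [0.4543, -0.1631, 0.1225]
orientation: [-3.086, 0.571, -0.006]
contact_force: [0.7, 0.8, -0.2]
grip_width: 0.0388
```

```bash
python3 plan.py .5159 -.3097 .12 -84.6
```

```text
t 4.02 tcp [ 0.4543 -0.1631  0.1225] jaw -111.0 w 0.0388 F [ 0.7  0.8 -0.2] j7 -1.78
xyz [11.   11.48  0.24] rot [ -0.2  -0.2 -26.4] dist 0.159
```

Emit:
jog_arm --rows '[{"xyz": [2.2, 2.3, 0], "delta_rot": [0, 0, -5.5], "fingers": 1}, {"xyz": [5, 5, 0], "delta_rot": [0, 0, -11], "fingers": 1}, {"xyz": [7.5, 7.8, 0], "delta_rot": [0, 0, -17], "fingers": 1}, {"xyz": [9.6, 10, 0.1], "delta_rot": [0, 0, -22], "fingers": 1}, {"xyz": [11, 11.5, 0.2], "delta_rot": [-0.2, -0.2, -26.4], "fingers": 1}]'

```text
clock: 4.43
tcp_pos: [0.5159, -0.3139, 0.1202]
orientation: [3.136, 0.15, 0.001]
contact_force: [-0.9, 0.1, -1.8]
grip_width: 0.0389
```

```bash
python3 plan.py .5159 -.3097 .0195 -84.6; python3 -c "
from h import *
cv2.imwrite('pics/w2.png',imaging.grab_frame('wrist'));cv2.imwrite('pics/s2.png',imaging.grab_frame('scene')[100:300,80:400].repeat(2,0).repeat(2,1))"
```

```text
t 4.43 tcp [ 0.5159 -0.3139  0.1202] jaw -84.5 w 0.0389 F [-0.9  0.1 -1.8] j7 -1.14
xyz [ 0.03 -0.44 10.07] rot [ 0.1 -0.   0.1] dist 0.101
```

View pics/w2.png

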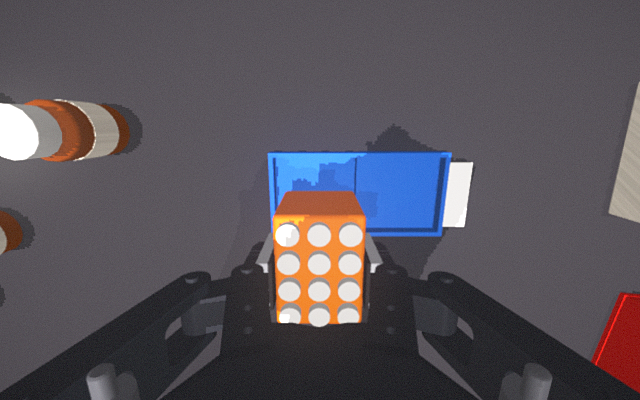

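View pics/s2.png

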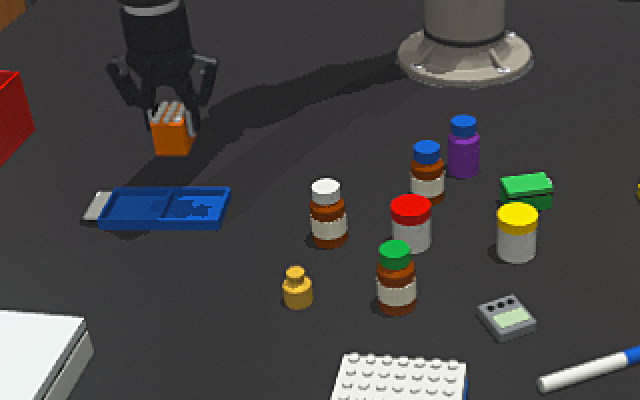

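Run:
```python
from h import *
print(at_z('wrist',[[319,213],[319,324]],.152).round(4))
c=np.array([[-.08,-.039,.016],[.08,-.039,.016],[.08,.039,.016],[0,.039,.016],[-.08,.039,.016]])
A=-1.477
M=np.array([[np.cos(A),-np.sin(A),0],[np.sin(A),np.cos(A),0],[0,0,1]])
print(proj('wrist',c@M.T+[.5196,-.3485,0]).round(1))
```

```text
[[ 0.5456 -0.3124  0.152 ]
 [ 0.4917 -0.3173  0.152 ]]
[[269.3 237.1]
 [438.6 236.4]
 [448.4 153.2]
 [356.6 153.6]
 [264.8 154. ]]
```

Emit:
jog_arm --rows '[{"xyz": [-0.2, -0.4, 2.5], "delta_rot": [0, 0, 0], "fingers": 1}, {"xyz": [-0.2, -0.4, 5], "delta_rot": [0, 0, 0], "fingers": 1}, {"xyz": [-0.2, -0.4, 7.3], "delta_rot": [0, 0, 0], "fingers": 1}, {"xyz": [-0.2, -0.4, 8.8], "delta_rot": [0, 0, 0], "fingers": 1}, {"xyz": [-0.2, -0.4, 9.4], "delta_rot": [0, 0, 0], "fingers": 1}]'

```text
clock: 4.95
tcp_pos: [0.5116, -0.3087, 0.0231]
orientation: [-3.138, -0.144, 0.006]
contact_force: [0.1, 0.7, -0.9]
grip_width: 0.0391
```

```bash
python3 plan.py .513 -.3095 .0188 -84.6
```

```text
t 4.95 tcp [ 0.5116 -0.3087  0.0231] jaw -84.7 w 0.0391 F [ 0.1  0.7 -0.9] j7 -1.18
xyz [0.13 0.09 0.43] rot [-0.   0.2 -0.1] dist 0.005
```

Emit:
jog_arm --rows '[{"xyz": [0.1, 0.1, 0.2], "delta_rot": [0, 0, 0], "fingers": 1}, {"xyz": [0.1, 0.1, 0.3], "delta_rot": [0, 0, 0], "fingers": 1}, {"xyz": [0.1, 0.1, 0.4], "delta_rot": [0, 0, 0], "fingers": 1}, {"xyz": [0.1, 0.1, 0.4], "delta_rot": [0, 0, 0], "fingers": 1}, {"xyz": [0.1, 0.1, 0.4], "delta_rot": [0, 0, 0], "fingers": 1}]'

```text
clock: 5.37
tcp_pos: [0.5133, -0.3099, 0.02]
orientation: [3.138, 0.144, -0.003]
contact_force: [-0.1, -0.5, -0.9]
grip_width: 0.0389
```

Emit:
jog_arm --rows '[{"xyz": [0, 0, 0.1], "delta_rot": [0, 0, 0], "fingers": 1}, {"xyz": [0, 0, 0.15], "delta_rot": [0, 0, 0], "fingers": 1}, {"xyz": [0, 0, 0.15], "delta_rot": [0, 0, 0], "fingers": 0.5}, {"xyz": [0, 0, 0.15], "delta_rot": [0, 0, 0], "fingers": 0.35}, {"xyz": [0, 0, 0.1], "delta_rot": [0, 0, 0], "fingers": 0.3}]'

```text
clock: 5.78
tcp_pos: [0.5134, -0.31, 0.0191]
orientation: [3.138, 0.144, -0.003]
contact_force: [0.0, 0.2, 0.1]
grip_width: 0.0593
```

Emit:
jog_arm --rows '[{"xyz": [0, 0, 0], "delta_rot": [0, 0, 0], "fingers": 0.3}, {"xyz": [0, 0, -1], "delta_rot": [0, 0, 0], "fingers": 0.3}, {"xyz": [0, 0, -3], "delta_rot": [0, 0, 0], "fingers": 0.3}, {"xyz": [0, 0, -6], "delta_rot": [0, 0, 0], "fingers": 0.2}, {"xyz": [0, 0, -9.5], "delta_rot": [0, 0, 0], "fingers": 0}]'

```text
clock: 6.2
tcp_pos: [0.5124, -0.3092, 0.1144]
orientation: [-3.137, -0.144, 0.007]
contact_force: [0.6, -0.5, 0.8]
grip_width: 0.0784
```

```bash
python3 plan.py .5565 -.116 .13 -80; python3 -c "
from h import *
cv2.imwrite('pics/w3.png',imaging.grab_frame('wrist'))"
```

```text
t 6.2 tcp [ 0.5124 -0.3092  0.1144] jaw -84.7 w 0.0784 F [ 0.6 -0.5  0.8] j7 -1.15
xyz [  6.16 -18.84  -1.57] rot [-0.1  0.3 -4.7] dist 0.199
```

View pics/w3.png

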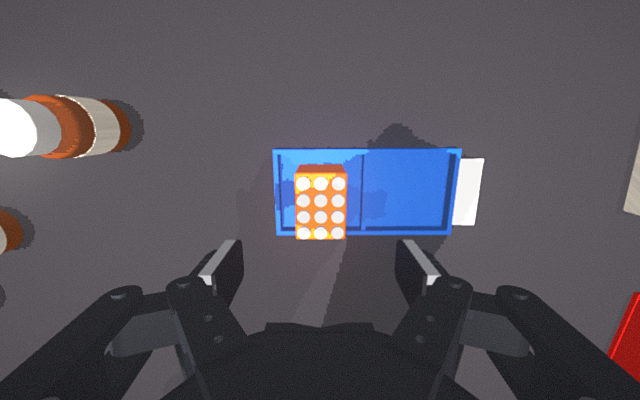

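Run:
```python
from h import *
p=at_z('wrist',[[321,207]],.054)[0];A=-1.477
d=p[:2]-[.5196,-.3485];u=np.array([np.cos(A),np.sin(A)])
print(p,d@u,d@[-u[1],u[0]])
```

```text
[ 0.51911816 -0.31438158  0.054     ] -0.03401357404635268 0.0027157690293430135
```

Emit:
jog_arm --rows '[{"xyz": [1.2, -3.8, -0.5], "delta_rot": [0, 0, 0], "fingers": 0}, {"xyz": [2.4, -7.6, -1], "delta_rot": [0, 0, 0], "fingers": 0}, {"xyz": [3.7, -11.4, -1.5], "delta_rot": [0, 0, 0], "fingers": 0}, {"xyz": [4.9, -15.2, -1.5], "delta_rot": [0, 0, 0], "fingers": 0}, {"xyz": [6.1, -18.6, -1.5], "delta_rot": [0, 0, 0], "fingers": 0}]'

```text
clock: 6.67
tcp_pos: [0.5611, -0.1181, 0.1384]
orientation: [3.133, 0.145, 0.012]
contact_force: [0.7, 0.9, 0.6]
grip_width: 0.0857
```

```bash
python3 plan.py .5562 -.1162 .02 -84.7;python3 -c "
from h import *
print(proj('wrist',[.5562,-.1162,.082]))
cv2.imwrite('pics/w4.png',imaging.grab_frame('wrist'))"
```

```text
t 6.67 tcp [ 0.5611 -0.1181  0.1384] jaw -84.7 w 0.0857 F [0.7 0.9 0.6] j7 -1.5
xyz [-0.56 -0.3  11.83] rot [ 0.3 -0.4 -0. ] dist 0.118
[[313.9958023  220.45985573]]
```

View pics/w4.png

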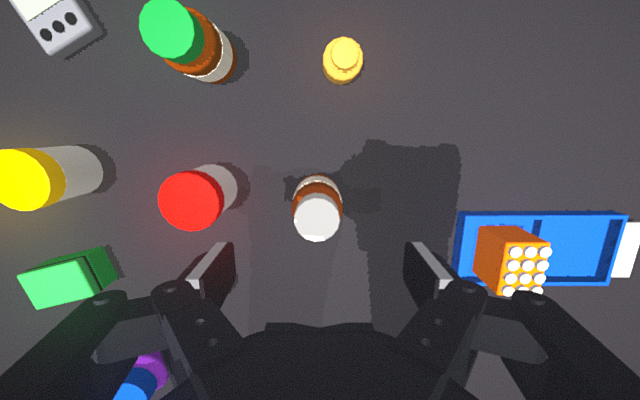

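Emit:
jog_arm --rows '[{"xyz": [-0.5, -0.2, 2], "delta_rot": [0.3, -0.4, 0], "fingers": 0}, {"xyz": [-0.5, -0.2, 5.5], "delta_rot": [0.3, -0.4, 0], "fingers": 0}, {"xyz": [-0.5, -0.2, 8.5], "delta_rot": [0.3, -0.4, 0], "fingers": 0}, {"xyz": [-0.5, -0.2, 10.8], "delta_rot": [0.3, -0.4, 0], "fingers": 0}, {"xyz": [-0.5, -0.2, 11.7], "delta_rot": [0.3, -0.4, 0], "fingers": 0}]'

```text
clock: 7.13
tcp_pos: [0.5573, -0.107, 0.0187]
orientation: [-3.132, -0.16, 0.003]
contact_force: [-0.1, 0.4, -0.2]
grip_width: 0.0853
```

Emit:
jog_arm --rows '[{"xyz": [0, 0, 0], "delta_rot": [0, 0, 0], "fingers": 0.2}, {"xyz": [0, 0, 0], "delta_rot": [0, 0, 0], "fingers": 0.35}, {"xyz": [0, 0, 0], "delta_rot": [0, 0, 0], "fingers": 0.5}, {"xyz": [0, 0, 0], "delta_rot": [0, 0, 0], "fingers": 0.7}, {"xyz": [0, 0, 0], "delta_rot": [0, 0, 0], "fingers": 1}]'

```text
clock: 7.55
tcp_pos: [0.5591, -0.1076, 0.0209]
orientation: [-3.133, -0.159, -0.003]
contact_force: [-0.5, -0.7, 7.0]
grip_width: 0.0423
```

Emit:
jog_arm --rows '[{"xyz": [0, 0, 0], "delta_rot": [0, 0, 0], "fingers": 1}, {"xyz": [0, 0, 0], "delta_rot": [0, 0, 0], "fingers": 1}, {"xyz": [0, 0, -1], "delta_rot": [0, 0, 0], "fingers": 1}, {"xyz": [0, 0, -3], "delta_rot": [0, 0, 0], "fingers": 1}, {"xyz": [0, 0, -6], "delta_rot": [0, 0, 0], "fingers": 1}]'

```text
clock: 7.97
tcp_pos: [0.5567, -0.1074, 0.0799]
orientation: [-3.132, -0.16, 0.005]
contact_force: [0.3, -0.1, -1.4]
grip_width: 0.0426
```

```bash
python3 plan.py .5233 -.3873 .12 -84.7
```

```text
t 7.97 tcp [ 0.5567 -0.1074  0.0799] jaw -84.1 w 0.0426 F [ 0.3 -0.1 -1.4] j7 -1.53
xyz [-6.19 27.48 -4.16] rot [-0.3  0.2  0.6] dist 0.285
```

Emit:
jog_arm --rows '[{"xyz": [-0.4, 2, -2.5], "delta_rot": [0, 0, 0], "fingers": 1}, {"xyz": [-1.1, 5, -4.2], "delta_rot": [0, 0, 0], "fingers": 1}, {"xyz": [-1.9, 8.5, -4.2], "delta_rot": [0, 0, 0], "fingers": 1}, {"xyz": [-2.7, 12, -4.2], "delta_rot": [0, 0, 0], "fingers": 1}, {"xyz": [-3.5, 15.5, -4.2], "delta_rot": [0, 0, 0], "fingers": 1}]'

```text
clock: 8.38
tcp_pos: [0.5376, -0.2667, 0.1224]
orientation: [-3.132, -0.161, 0.003]
contact_force: [-0.1, -0.4, -1.3]
grip_width: 0.0425
```

```bash
python3 plan.py .5233 -.3873 .12 -84.7
```

```text
t 8.38 tcp [ 0.5376 -0.2667  0.1224] jaw -84.1 w 0.0425 F [-0.1 -0.4 -1.3] j7 -1.22
xyz [-2.66 11.85  0.18] rot [-0.3  0.1  0.6] dist 0.122
```

Emit:
jog_arm --rows '[{"xyz": [-0.8, 3.5, 0.2], "delta_rot": [-0.2, 0.1, 0], "fingers": 1}, {"xyz": [-1.5, 7, 0.2], "delta_rot": [-0.2, 0.1, 0], "fingers": 1}, {"xyz": [-2.2, 9.8, 0.2], "delta_rot": [-0.2, 0.1, 0], "fingers": 1}, {"xyz": [-2.6, 11.4, 0.2], "delta_rot": [-0.2, 0.1, 0], "fingers": 1}, {"xyz": [-2.7, 11.8, 0.2], "delta_rot": [-0.2, 0.1, 0], "fingers": 1}]'

```text
clock: 8.8
tcp_pos: [0.5207, -0.3914, 0.1202]
orientation: [-3.138, -0.153, 0.001]
contact_force: [-0.1, -0.5, -1.5]
grip_width: 0.0424
```

```bash
python3 -c "
from h import *
cv2.imwrite('pics/w5.png',imaging.grab_frame('wrist'))"; python3 plan.py .5233 -.3873 .0252 -84.7
```

```text
t 8.85 tcp [ 0.5214 -0.3897  0.1201] jaw -84.3 w 0.0422 F [ 0.7 -0.3 -1.2] j7 -1.03
xyz [ 0.22 -0.21  9.49] rot [-0.1  0.   0.4] dist 0.095
```

View pics/w5.png

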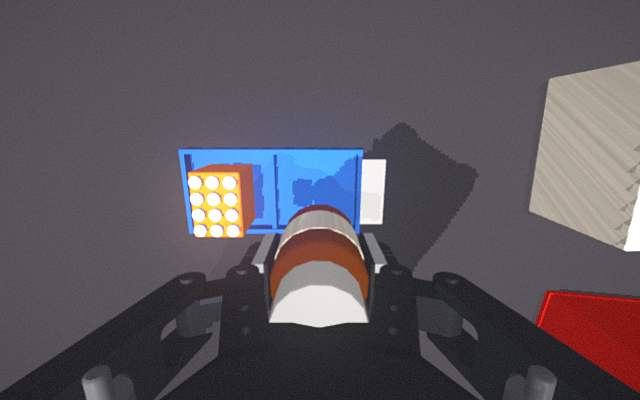

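Emit:
jog_arm --rows '[{"xyz": [0.3, -0.2, 2.5], "delta_rot": [0, 0, 0], "fingers": 1}, {"xyz": [0.4, -0.2, 5], "delta_rot": [0, 0, 0], "fingers": 1}, {"xyz": [0.4, -0.2, 7.2], "delta_rot": [0, 0, 0], "fingers": 1}, {"xyz": [0.4, -0.2, 8.6], "delta_rot": [0, 0, 0], "fingers": 1}, {"xyz": [0.4, -0.2, 9.1], "delta_rot": [0, 0, 0], "fingers": 1}]'

```text
clock: 9.27
tcp_pos: [0.5244, -0.3842, 0.0268]
orientation: [-3.133, -0.159, 0.006]
contact_force: [-0.7, -0.3, -2.0]
grip_width: 0.0425
```

```bash
python3 plan.py .5255 -.3873 .0252 -84.7
```

```text
t 9.27 tcp [ 0.5244 -0.3842  0.0268] jaw -84.2 w 0.0425 F [-0.7 -0.3 -2. ] j7 -1.06
xyz [0.08 0.32 0.16] rot [-0.3  0.2  0.5] dist 0.004
```

Emit:
jog_arm --rows '[{"xyz": [0.1, 0.2, 0.1], "delta_rot": [-0.3, 0.2, 0], "fingers": 1}, {"xyz": [0.1, 0.2, 0.2], "delta_rot": [-0.3, 0.2, 0], "fingers": 1}, {"xyz": [0.1, 0.2, 0.2], "delta_rot": [-0.3, 0.2, 0], "fingers": 1}, {"xyz": [0.1, 0.2, 0.2], "delta_rot": [-0.3, 0.2, 0], "fingers": 1}, {"xyz": [0.1, 0.2, 0.2], "delta_rot": [-0.3, 0.2, 0], "fingers": 1}]'

```text
clock: 9.68
tcp_pos: [0.5262, -0.3866, 0.0259]
orientation: [3.136, 0.158, 0.003]
contact_force: [-0.2, 0.5, -0.5]
grip_width: 0.0422
```

Emit:
jog_arm --rows '[{"xyz": [0, 0, 0.1], "delta_rot": [0, 0, 0], "fingers": 1}, {"xyz": [0, 0, 0.1], "delta_rot": [0, 0, 0], "fingers": 1}, {"xyz": [0, 0, 0.1], "delta_rot": [0, 0, 0], "fingers": 0.45}, {"xyz": [0, 0, 0.1], "delta_rot": [0, 0, 0], "fingers": 0.3}, {"xyz": [0, 0, 0.1], "delta_rot": [0, 0, 0], "fingers": 0.27}]'

```text
clock: 10.1
tcp_pos: [0.5264, -0.3867, 0.0252]
orientation: [3.136, 0.158, 0.003]
contact_force: [0.6, 0.8, 0.7]
grip_width: 0.0623
```

Emit:
jog_arm --rows '[{"xyz": [0, 0, 0], "delta_rot": [0, 0, 0], "fingers": 0.27}, {"xyz": [0, 0, -1], "delta_rot": [0, 0, 0], "fingers": 0.27}, {"xyz": [0, 0, -4], "delta_rot": [0, 0, 0], "fingers": 0.27}, {"xyz": [0, 0, -8], "delta_rot": [0, 0, 0], "fingers": 0.27}, {"xyz": [0, 0, -11.5], "delta_rot": [0, 0, 0], "fingers": 0}]'

```text
clock: 10.52
tcp_pos: [0.5261, -0.3863, 0.1423]
orientation: [3.136, 0.159, 0.003]
contact_force: [0.0, -1.3, 0.1]
grip_width: 0.0729
```

```bash
python3 -c "
from h import *
cv2.imwrite('pics/w6.png',imaging.grab_frame('wrist'))"; python3 plan.py .5545 -.0118 .14 -84.7
```

```text
t 10.57 tcp [ 0.5299 -0.3888  0.1506] jaw -84.2 w 0.0794 F [ 2.3 -1.6  5.3] j7 -1.03
xyz [  6.22 -37.27   0.79] rot [ 0.5 -0.6  0.5] dist 0.378
```

View pics/w6.png

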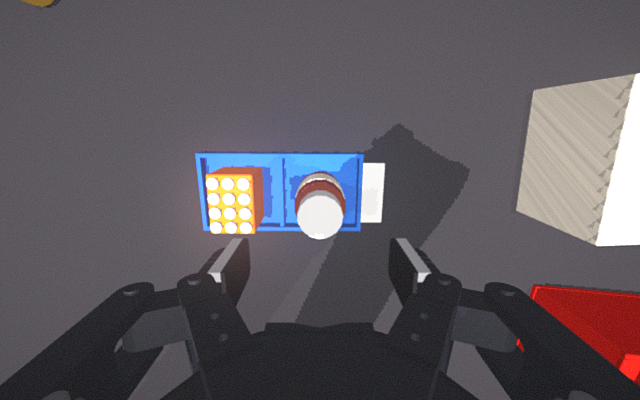

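Emit:
jog_arm --rows '[{"xyz": [0.7, -4, 0.8], "delta_rot": [0, 0, 0], "fingers": 0}, {"xyz": [1.4, -8, 0.8], "delta_rot": [0, 0, 0], "fingers": 0}, {"xyz": [2, -12, 0.8], "delta_rot": [0.5, -0.5, 0], "fingers": 0}, {"xyz": [2.7, -16, 0.8], "delta_rot": [0.5, -0.5, 0], "fingers": 0}, {"xyz": [3.3, -20, 0.8], "delta_rot": [0.5, -0.5, 0], "fingers": 0}]'

```text
clock: 10.98
tcp_pos: [0.543, -0.1849, 0.142]
orientation: [3.137, 0.157, 0.006]
contact_force: [-0.4, 1.0, -0.0]
grip_width: 0.0854
```

```bash
python3 plan.py .5545 -.0118 .14 -80
```

```text
t 10.98 tcp [ 0.543  -0.1849  0.142 ] jaw -84.3 w 0.0854 F [-0.4  1.  -0. ] j7 -1.37
xyz [  2.87 -17.11   0.2 ] rot [ 0.1 -0.2 -4.3] dist 0.173
```

Emit:
jog_arm --rows '[{"xyz": [0.7, -4, 0.2], "delta_rot": [0, 0, -2], "fingers": 0}, {"xyz": [1.4, -8, 0.2], "delta_rot": [0, 0, -4], "fingers": 0}, {"xyz": [2, -12, 0.2], "delta_rot": [0, 0, -4], "fingers": 0}, {"xyz": [2.7, -15.5, 0.2], "delta_rot": [0, 0, -4], "fingers": 0}, {"xyz": [2.9, -17.1, 0.2], "delta_rot": [0, 0, -4], "fingers": 0}]'

```text
clock: 11.4
tcp_pos: [0.5553, -0.0054, 0.141]
orientation: [-3.128, -0.277, -0.009]
contact_force: [0.8, 0.6, 0.3]
grip_width: 0.0852
```

```bash
python3 -c "
from h import *
print(proj('wrist',[.5548,-.0115,.06]))
cv2.imwrite('pics/w7.png',imaging.grab_frame('wrist'))"; python3 plan.py .5545 -.0118 .030 -80.5
```

```text
[[324.91234481 206.73572567]]
t 11.45 tcp [ 0.5552 -0.0035  0.141 ] jaw -79.7 w 0.0855 F [-0.8  2.4  0.4] j7 -1.64
xyz [-0.28  0.83 11.1 ] rot [-0.1 -0.3  0.8] dist 0.111
```

View pics/w7.png

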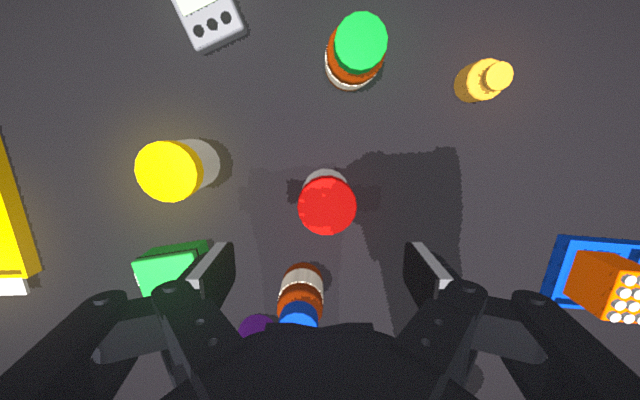

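Emit:
jog_arm --rows '[{"xyz": [-0.3, 0.8, 2], "delta_rot": [-0.1, -0.3, 0], "fingers": 0}, {"xyz": [-0.3, 0.8, 5.2], "delta_rot": [-0.1, -0.3, 0], "fingers": 0}, {"xyz": [-0.3, 0.8, 8], "delta_rot": [-0.1, -0.3, 0], "fingers": 0}, {"xyz": [-0.3, 0.8, 10.2], "delta_rot": [-0.1, -0.3, 0], "fingers": 0}, {"xyz": [-0.3, 0.8, 11], "delta_rot": [-0.1, -0.3, 0], "fingers": 0}]'

```text
clock: 11.87
tcp_pos: [0.5524, -0.0121, 0.0285]
orientation: [-3.129, -0.28, 0.005]
contact_force: [-0.5, -0.5, 0.1]
grip_width: 0.0852
```

```bash
python3 plan.py .5545 -.0118 .030 -80.5
```

```text
t 11.87 tcp [ 0.5524 -0.0121  0.0285] jaw -79.8 w 0.0852 F [-0.5 -0.5  0.1] j7 -1.69
xyz [ 0.21  0.01 -0.15] rot [-0.   0.2  0.7] dist 0.003
```

Emit:
jog_arm --rows '[{"xyz": [0.1, 0, -0.1], "delta_rot": [0, 0, 0], "fingers": 0.2}, {"xyz": [0.1, 0, -0.1], "delta_rot": [0, 0, 0], "fingers": 0.35}, {"xyz": [0.1, 0, -0.1], "delta_rot": [0, 0, 0], "fingers": 0.5}, {"xyz": [0.1, 0, -0.1], "delta_rot": [0, 0, 0], "fingers": 0.7}, {"xyz": [0.1, 0, -0.1], "delta_rot": [0, 0, 0], "fingers": 1}]'

```text
clock: 12.28
tcp_pos: [0.555, -0.0119, 0.0314]
orientation: [-3.129, -0.28, -0.0]
contact_force: [-1.0, -0.2, 7.1]
grip_width: 0.0478
```

Emit:
jog_arm --rows '[{"xyz": [0, 0, 0], "delta_rot": [0, 0, 0], "fingers": 1}, {"xyz": [0, 0, 0], "delta_rot": [0, 0, 0], "fingers": 1}, {"xyz": [0, 0, -1], "delta_rot": [0, 0, 0], "fingers": 1}, {"xyz": [0, 0, -4], "delta_rot": [0, 0, 0], "fingers": 1}, {"xyz": [0, 0, -7], "delta_rot": [0, 0, 0], "fingers": 1}]'

```text
clock: 12.7
tcp_pos: [0.5535, -0.0119, 0.1016]
orientation: [-3.128, -0.281, 0.005]
contact_force: [1.3, 0.5, -1.5]
grip_width: 0.0481
```

```bash
python3 plan.py .5203 .3443 .14 -79
```

```text
t 12.7 tcp [ 0.5535 -0.0119  0.1016] jaw -79.8 w 0.0481 F [ 1.3  0.5 -1.5] j7 -1.65
xyz [  3.06 -35.64  -3.82] rot [-0.1  0.2 -0.8] dist 0.36
```

Emit:
jog_arm --rows '[{"xyz": [0.2, -2, -2.5], "delta_rot": [0, 0, 0], "fingers": 1}, {"xyz": [0.4, -5, -3.8], "delta_rot": [0, 0, 0], "fingers": 1}, {"xyz": [0.7, -8.5, -3.8], "delta_rot": [0, 0, 0], "fingers": 1}, {"xyz": [1, -12, -3.8], "delta_rot": [0, 0, 0], "fingers": 1}, {"xyz": [1.4, -16, -3.8], "delta_rot": [0, 0, 0], "fingers": 1}]'

```text
clock: 13.12
tcp_pos: [0.5388, 0.1481, 0.1408]
orientation: [3.129, 0.277, -0.004]
contact_force: [0.7, -0.4, -1.8]
grip_width: 0.0481
```

```bash
python3 plan.py .5203 .3443 .14 -79
```

```text
t 13.12 tcp [0.5388 0.1481 0.1408] jaw -79.9 w 0.0481 F [ 0.7 -0.4 -1.8] j7 -1.94
xyz [  1.63 -19.64   0.08] rot [ 0.   0.1 -0.9] dist 0.197
```

Emit:
jog_arm --rows '[{"xyz": [0.4, -4, 0], "delta_rot": [0, 0, 0], "fingers": 1}, {"xyz": [0.7, -8.1, 0], "delta_rot": [0, 0, 0], "fingers": 1}, {"xyz": [1, -12.2, 0], "delta_rot": [0, 0, 0], "fingers": 1}, {"xyz": [1.4, -16, 0], "delta_rot": [0, 0, 0], "fingers": 1}, {"xyz": [1.6, -19, 0], "delta_rot": [0, 0, 0], "fingers": 1}]'

```text
clock: 13.53
tcp_pos: [0.5199, 0.3417, 0.1416]
orientation: [-3.128, -0.281, 0.004]
contact_force: [0.7, 0.2, -0.8]
grip_width: 0.0483
```

```bash
python3 -c "
from h import *
cv2.imwrite('pics/w8.png',imaging.grab_frame('wrist'))
c=np.array([[-.08,-.039,.016],[.08,-.039,.016],[.08,.039,.016],[0,.039,.016],[-.08,.039,.016]])
A=3.34
M=np.array([[np.cos(A),-np.sin(A),0],[np.sin(A),np.cos(A),0],[0,0,1]])
print(proj('wrist',c@M.T+[.4821,.3366,0]).round(1))
"; python3 plan.py .5203 .3443 .0356 -79.5
```

```text
[[282.2 147.9]
 [289.3 295.6]
 [360.5 295. ]
 [362.5 226.3]
 [364.8 146.7]]
t 13.58 tcp [0.5176 0.3489 0.142 ] jaw -79.4 w 0.048 F [ 0.2  7.5 -0. ] j7 -2.26
xyz [ 0.19  0.58 10.64] rot [-0.4  0.1  0.1] dist 0.107
```

View pics/w8.png

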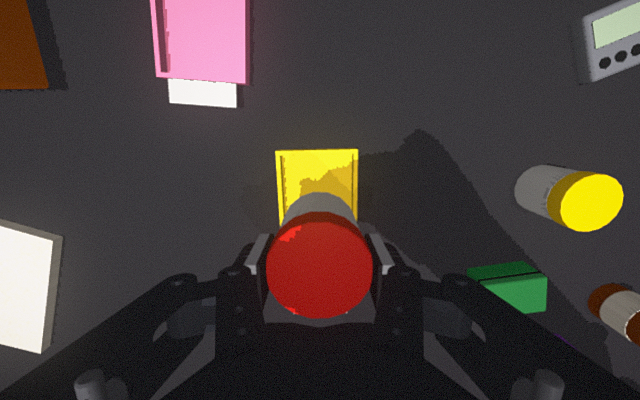

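```bash
python3 -c "
from h import *
im=imaging.grab_frame('wrist')
c=np.array([[-.08,-.039,.016],[.08,.039,.016],[0,.039,.016],[-.08,.039,.016]])
A=3.34
M=np.array([[np.cos(A),-np.sin(A),0],[np.sin(A),np.cos(A),0],[0,0,1]])
p=proj('wrist',c@M.T+[.4821,.3366,0]);print(p.round(1))
for q in p: cv2.drawMarker(im,tuple(int(v) for v in q),(0,0,255),cv2.MARKER_CROSS,6,1)
cv2.imwrite('pics/w9.png',im[100:300,200:440].repeat(3,0).repeat(3,1))
"; python3 plan.py .5203 .3443 .0356 -79.5
```

```text
[[278.2 147.7]
 [357.2 294.9]
 [358.9 226.2]
 [360.9 146.5]]
t 13.63 tcp [0.5182 0.3456 0.1418] jaw -79.4 w 0.048 F [-0.2 -0.5 -1.2] j7 -2.26
xyz [ 0.21  0.22 10.62] rot [-0.3  0.1  0.1] dist 0.106
```

View pics/w9.png

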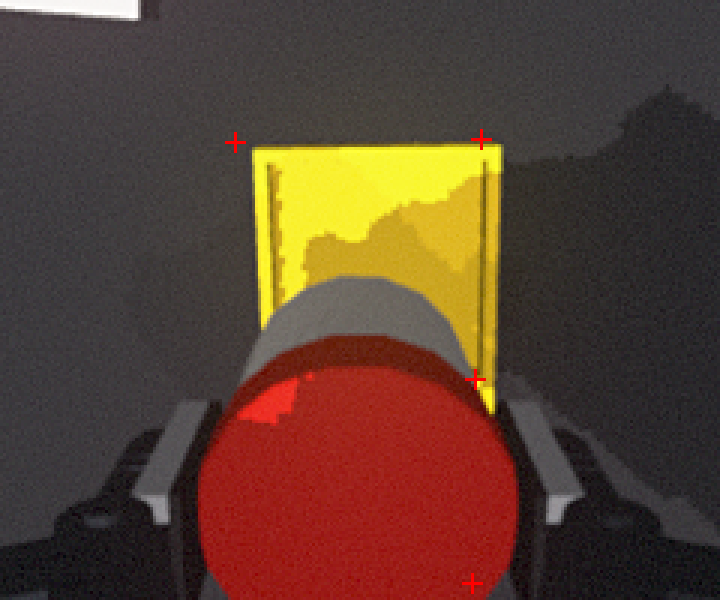

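```bash
python3 -c "
from h import *
inf=imaging.camera_info('wrist')
im=imaging.grab_frame('wrist')
inf2=imaging.camera_info('wrist');print(inf2['xyz']-inf['xyz'])
c=np.array([[-.08,-.039,.016],[.08,.039,.016],[0,.039,.016],[-.08,.039,.016]])
A=3.34
M=np.array([[np.cos(A),-np.sin(A),0],[np.sin(A),np.cos(A),0],[0,0,1]])
p=proj('wrist',c@M.T+[.4821,.3366,0],inf);print(p.round(1))
for q in p: cv2.drawMarker(im,tuple(int(v) for v in q),(0,0,255),cv2.MARKER_CROSS,6,1)
cv2.imwrite('pics/w10.png',im[100:300,200:440].repeat(3,0).repeat(3,1))
"; python3 plan.py .5203 .3443 .0356 -79.5
```

```text
[ 0.0012353  -0.00370243 -0.00048289]
[[278.2 147.7]
 [357.2 294.9]
 [358.9 226.2]
 [360.9 146.5]]
t 13.68 tcp [0.5194 0.3416 0.1413] jaw -79.6 w 0.0481 F [-0.4  0.4 -1.1] j7 -2.26
xyz [ 0.17 -0.22 10.57] rot [-0.1  0.2 -0.1] dist 0.106
```

View pics/w10.png

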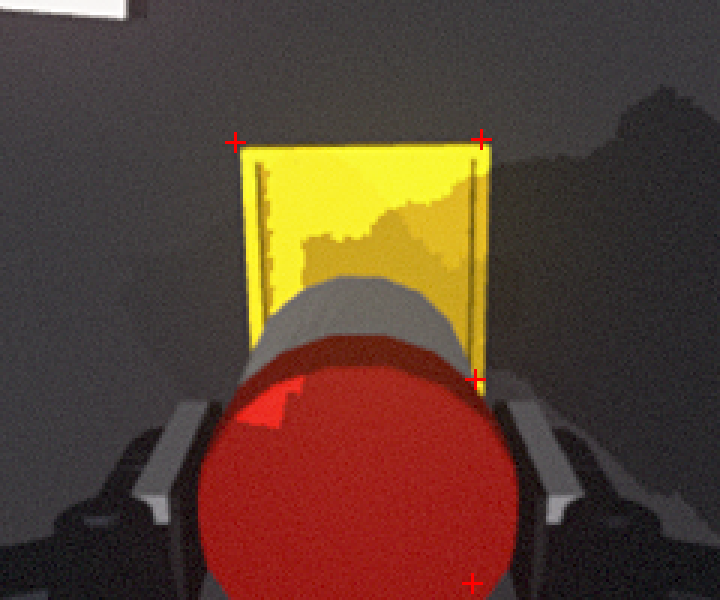

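Emit:
jog_arm --rows '[{"xyz": [0.2, -0.2, 2.2], "delta_rot": [-0.1, 0.1, 0], "fingers": 1}, {"xyz": [0.2, -0.2, 5], "delta_rot": [-0.1, 0.1, 0], "fingers": 1}, {"xyz": [0.2, -0.2, 7.6], "delta_rot": [-0.1, 0.1, 0], "fingers": 1}, {"xyz": [0.2, -0.2, 9.5], "delta_rot": [-0.1, 0.1, 0], "fingers": 1}, {"xyz": [0.2, -0.2, 10], "delta_rot": [-0.1, 0.1, 0], "fingers": 1}]'

```text
clock: 14.1
tcp_pos: [0.5193, 0.3407, 0.0382]
orientation: [3.125, 0.283, -0.009]
contact_force: [-0.0, -0.6, -1.5]
grip_width: 0.0484
```

```bash
python3 plan.py .5203 .3440 .0356 -79.5
```

```text
t 14.1 tcp [0.5193 0.3407 0.0382] jaw -79.6 w 0.0484 F [-0.  -0.6 -1.5] j7 -2.31
xyz [ 0.16 -0.31  0.26] rot [ 0.2  0.4 -0.1] dist 0.004
```

Emit:
jog_arm --rows '[{"xyz": [0.1, -0.2, 0.1], "delta_rot": [0.2, 0.3, 0], "fingers": 1}, {"xyz": [0.1, -0.2, 0.2], "delta_rot": [0.2, 0.3, 0], "fingers": 1}, {"xyz": [0.1, -0.2, 0.2], "delta_rot": [0.2, 0.3, 0], "fingers": 1}, {"xyz": [0.1, -0.2, 0.2], "delta_rot": [0.2, 0.3, 0], "fingers": 1}, {"xyz": [0.1, -0.2, 0.2], "delta_rot": [0.2, 0.3, 0], "fingers": 1}]'

```text
clock: 14.52
tcp_pos: [0.5206, 0.3432, 0.0375]
orientation: [-3.128, -0.283, -0.001]
contact_force: [0.0, -0.1, -0.7]
grip_width: 0.0483
```

```bash
python3 plan.py .5203 .3440 .0356 -79.5
```

```text
t 14.52 tcp [0.5206 0.3432 0.0375] jaw -79.7 w 0.0483 F [ 0.  -0.1 -0.7] j7 -2.32
xyz [-0.02 -0.08  0.19] rot [-0.  -0.1 -0.2] dist 0.002
```

Emit:
jog_arm --rows '[{"xyz": [0, -0.1, 0.2], "delta_rot": [0, 0, 0], "fingers": 1}, {"xyz": [0, -0.1, 0.2], "delta_rot": [0, 0, 0], "fingers": 1}, {"xyz": [0, -0.1, 0.2], "delta_rot": [0, 0, 0], "fingers": 1}, {"xyz": [0, -0.1, 0.2], "delta_rot": [0, 0, 0], "fingers": 0.38}, {"xyz": [0, -0.1, 0.2], "delta_rot": [0, 0, 0], "fingers": 0.25}]'

```text
clock: 14.93
tcp_pos: [0.5206, 0.3444, 0.0357]
orientation: [-3.128, -0.283, -0.002]
contact_force: [-0.4, 0.2, -0.7]
grip_width: 0.0632
```

Emit:
jog_arm --rows '[{"xyz": [0, 0, 0], "delta_rot": [0, 0, 0], "fingers": 0.2}, {"xyz": [0, 0, -0.5], "delta_rot": [0, 0, 0], "fingers": 0.2}, {"xyz": [0, 0, -3], "delta_rot": [0, 0, 0], "fingers": 0.2}, {"xyz": [0, 0, -6.5], "delta_rot": [0, 0, 0], "fingers": 0.2}, {"xyz": [0, 0, -10], "delta_rot": [0, 0, 0], "fingers": 0}]'

```text
clock: 15.35
tcp_pos: [0.5197, 0.3438, 0.1363]
orientation: [-3.129, -0.284, 0.001]
contact_force: [0.7, -0.2, 1.1]
grip_width: 0.0787
```

```bash
python3 -c "
from h import *
cv2.imwrite('pics/w11.png',imaging.grab_frame('wrist'))"; python3 plan.py .6755 -.0110 .14 -79.5
```

```text
t 15.4 tcp [0.5233 0.3469 0.1446] jaw -79.7 w 0.0845 F [0.9 2.1 5.9] j7 -2.26
xyz [ 8.54 37.95  0.35] rot [-0.3 -0.6 -0.2] dist 0.389
```

View pics/w11.png

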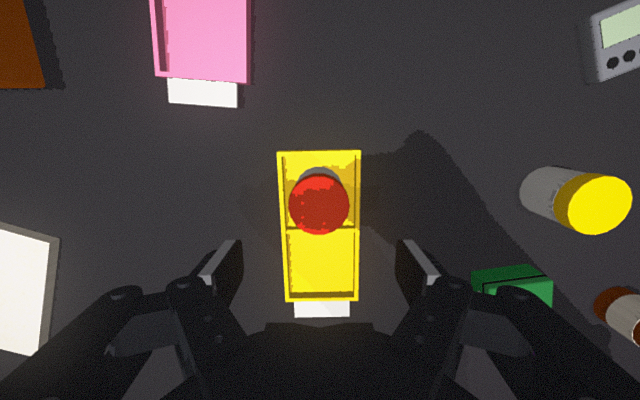

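Emit:
jog_arm --rows '[{"xyz": [0.9, 4, 0.3], "delta_rot": [0, -0.5, 0], "fingers": 0}, {"xyz": [1.8, 8, 0.3], "delta_rot": [0, -0.5, 0], "fingers": 0}, {"xyz": [2.7, 12, 0.3], "delta_rot": [0, -0.5, 0], "fingers": 0}, {"xyz": [3.6, 16, 0.3], "delta_rot": [0, -0.5, 0], "fingers": 0}, {"xyz": [4.5, 20, 0.3], "delta_rot": [0, -0.5, 0], "fingers": 0}]'

```text
clock: 15.82
tcp_pos: [0.6042, 0.1564, 0.1416]
orientation: [-3.123, -0.283, -0.003]
contact_force: [-0.1, -0.0, -1.0]
grip_width: 0.0852
```

```bash
python3 plan.py .6755 -.0110 .14 -79.5
```

```text
t 15.82 tcp [0.6042 0.1564 0.1416] jaw -79.6 w 0.0852 F [-0.1 -0.  -1. ] j7 -1.91
xyz [ 4.   17.75  0.07] rot [-0.3 -0.1 -0.1] dist 0.182
```

Emit:
jog_arm --rows '[{"xyz": [0.9, 4, 0], "delta_rot": [0, 0, 0], "fingers": 0}, {"xyz": [1.8, 8, 0], "delta_rot": [0, 0, 0], "fingers": 0}, {"xyz": [2.7, 12, 0], "delta_rot": [0, 0, 0], "fingers": 0}, {"xyz": [3.5, 15.8, 0], "delta_rot": [-0.3, 0, 0], "fingers": 0}, {"xyz": [4, 17.7, 0], "delta_rot": [-0.3, 0, 0], "fingers": 0}]'

```text
clock: 16.23
tcp_pos: [0.6767, -0.0178, 0.1409]
orientation: [3.126, 0.273, 0.005]
contact_force: [0.2, -0.5, 1.0]
grip_width: 0.0852
```

```bash
python3 -c "
from h import *
imaging.grab_frame('wrist')
i=imaging.camera_info('wrist')
cv2.imwrite('pics/w12.png',imaging.grab_frame('wrist'))
print(proj('wrist',[.6757,-.0110,.082],i))"; python3 plan.py .6757 -.0110 .020 -79.5
```

```text
[[303.7864617  213.46459851]]
t 16.33 tcp [ 0.6767 -0.0173  0.1406] jaw -80.1 w 0.0851 F [-0.8 -0.1 -0. ] j7 -1.62
xyz [-0.02 -0.67 12.06] rot [ 0.2 -0.1 -0.6] dist 0.121
```

View pics/w12.png

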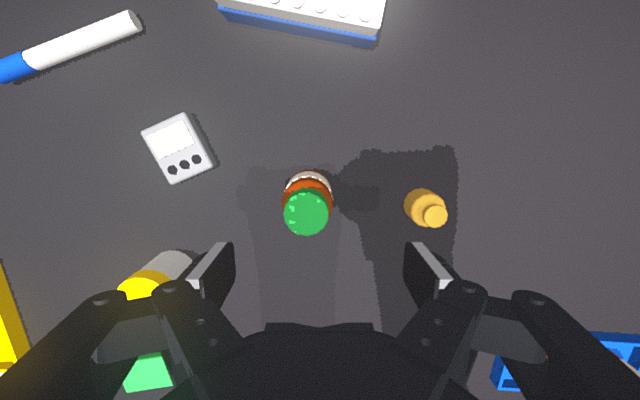

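Emit:
jog_arm --rows '[{"xyz": [0, -0.6, 2], "delta_rot": [0.1, 0, 0], "fingers": 0}, {"xyz": [0, -0.6, 5.5], "delta_rot": [0.1, 0, 0], "fingers": 0}, {"xyz": [0, -0.6, 8.5], "delta_rot": [0.1, 0, 0], "fingers": 0}, {"xyz": [0, -0.6, 10.9], "delta_rot": [0.1, 0, 0], "fingers": 0}, {"xyz": [0, -0.6, 11.8], "delta_rot": [0.1, 0, 0], "fingers": 0}]'

```text
clock: 16.75
tcp_pos: [0.6731, -0.0103, 0.0189]
orientation: [3.13, 0.273, -0.005]
contact_force: [0.2, 0.3, -0.5]
grip_width: 0.0851
```

```bash
python3 plan.py .6757 -.0110 .021 -79.5
```

```text
t 16.75 tcp [ 0.6731 -0.0103  0.0189] jaw -80.0 w 0.0851 F [ 0.2  0.3 -0.5] j7 -1.67
xyz [ 0.25  0.11 -0.21] rot [-0.   0.2 -0.5] dist 0.003
```

Emit:
jog_arm --rows '[{"xyz": [0.1, 0.1, -0.1], "delta_rot": [0, 0, 0], "fingers": 0.2}, {"xyz": [0.1, 0.1, -0.1], "delta_rot": [0, 0, 0], "fingers": 0.35}, {"xyz": [0.1, 0.1, -0.1], "delta_rot": [0, 0, 0], "fingers": 0.5}, {"xyz": [0.1, 0.1, -0.1], "delta_rot": [0, 0, 0], "fingers": 0.7}, {"xyz": [0.1, 0.1, -0.1], "delta_rot": [0, 0, 0], "fingers": 1}]'

```text
clock: 17.17
tcp_pos: [0.676, -0.0108, 0.0223]
orientation: [3.13, 0.273, 0.002]
contact_force: [0.8, 0.6, 5.3]
grip_width: 0.0428
```

Emit:
jog_arm --rows '[{"xyz": [0, 0, 0], "delta_rot": [0, 0, 0], "fingers": 1}, {"xyz": [0, 0, 0], "delta_rot": [0, 0, 0], "fingers": 1}, {"xyz": [0, 0, -1], "delta_rot": [0, 0, 0], "fingers": 1}, {"xyz": [0, 0, -4], "delta_rot": [0, 0, 0], "fingers": 1}, {"xyz": [0, 0, -7.5], "delta_rot": [0, 0, 0], "fingers": 1}]'

```text
clock: 17.58
tcp_pos: [0.6737, -0.011, 0.0961]
orientation: [-3.129, -0.274, 0.007]
contact_force: [0.4, -0.6, -0.7]
grip_width: 0.0421
```

```bash
python3 plan.py .4439 .3289 .14 -79.5
```

```text
t 17.58 tcp [ 0.6737 -0.011   0.0961] jaw -80.0 w 0.0421 F [ 0.4 -0.6 -0.7] j7 -1.64
xyz [-16.75 -37.46  -4.29] rot [-0.   0.3 -0.5] dist 0.413
```

Emit:
jog_arm --rows '[{"xyz": [-0.5, -1, -2.5], "delta_rot": [0, 0, 0], "fingers": 1}, {"xyz": [-1.6, -3.5, -4.3], "delta_rot": [0, 0, 0], "fingers": 1}, {"xyz": [-3.1, -7, -4.3], "delta_rot": [0, 0, 0], "fingers": 1}, {"xyz": [-4.8, -10.6, -4.3], "delta_rot": [0, 0, 0], "fingers": 1}, {"xyz": [-6.4, -14.3, -4.3], "delta_rot": [0, 0, 0], "fingers": 1}]'

```text
clock: 18.0
tcp_pos: [0.5852, 0.1193, 0.1407]
orientation: [-3.13, -0.271, 0.005]
contact_force: [0.1, 0.7, -0.8]
grip_width: 0.0423
```

```bash
python3 plan.py .4439 .3289 .14 -79.5
```

```text
t 18.0 tcp [0.5852 0.1193 0.1407] jaw -80.1 w 0.0423 F [ 0.1  0.7 -0.8] j7 -1.87
xyz [-10.31 -23.08   0.11] rot [-0.   0.2 -0.6] dist 0.253
```

Emit:
jog_arm --rows '[{"xyz": [-1.6, -3.6, 0.1], "delta_rot": [0, 0, 0], "fingers": 1}, {"xyz": [-3.2, -7.2, 0.1], "delta_rot": [0, 0, 0], "fingers": 1}, {"xyz": [-4.8, -10.8, 0.1], "delta_rot": [0, 0, 0], "fingers": 1}, {"xyz": [-6.4, -14.3, 0.1], "delta_rot": [0, 0, 0], "fingers": 1}, {"xyz": [-7.6, -17, 0.1], "delta_rot": [0, 0, 0], "fingers": 1}]'

```text
clock: 18.42
tcp_pos: [0.4786, 0.2765, 0.1409]
orientation: [-3.128, -0.275, 0.005]
contact_force: [-0.1, 0.4, -0.2]
grip_width: 0.0424
```

```bash
python3 plan.py .4439 .3289 .12 -79.5
```

```text
t 18.42 tcp [0.4786 0.2765 0.1409] jaw -79.9 w 0.0424 F [-0.1  0.4 -0.2] j7 -2.21
xyz [-2.5  -5.76  2.11] rot [-0.1  0.2 -0.4] dist 0.066
```

Emit:
jog_arm --rows '[{"xyz": [-1.2, -2.8, 0.5], "delta_rot": [0, 0.2, 0], "fingers": 1}, {"xyz": [-2, -4.7, 1.2], "delta_rot": [0, 0.2, 0], "fingers": 1}, {"xyz": [-2.5, -5.7, 2], "delta_rot": [0, 0.2, 0], "fingers": 1}, {"xyz": [-2.5, -5.7, 2], "delta_rot": [0, 0.2, 0], "fingers": 1}, {"xyz": [-2.5, -5.7, 2], "delta_rot": [0, 0.2, 0], "fingers": 1}]'

```text
clock: 18.83
tcp_pos: [0.4437, 0.3281, 0.1213]
orientation: [-3.129, -0.277, 0.0]
contact_force: [0.4, -0.5, -1.3]
grip_width: 0.0423
```

```bash
python3 -c "
from h import *
imaging.grab_frame('wrist')
i=imaging.camera_info('wrist');im=imaging.grab_frame('wrist')
c=np.array([[-.08,-.039,.016],[-.08,.039,.016],[0,.039,.016],[0,-.039,.016],[.08,.039,.016]])
A=3.34
M=np.array([[np.cos(A),-np.sin(A),0],[np.sin(A),np.cos(A),0],[0,0,1]])
p=proj('wrist',c@M.T+[.4821,.3366,0],i);print(p.round(1))
for q in p: cv2.drawMarker(im,tuple(int(v) for v in q),(0,0,255),cv2.MARKER_CROSS,6,1)
cv2.imwrite('pics/w13.png',im)
"; python3 plan.py .4439 .3289 .0265 -79.5
```

```text
[[263.1  55.4]
 [360.4  52.8]
 [359.  153.5]
 [270.3 155.7]
 [358.  238. ]]
t 18.93 tcp [0.4452 0.3269 0.1216] jaw -80.1 w 0.0426 F [ 0.2 -0.6 -0.9] j7 -2.35
xyz [-0.1  -0.21  9.51] rot [-0.  -0.1 -0.6] dist 0.095
```

View pics/w13.png

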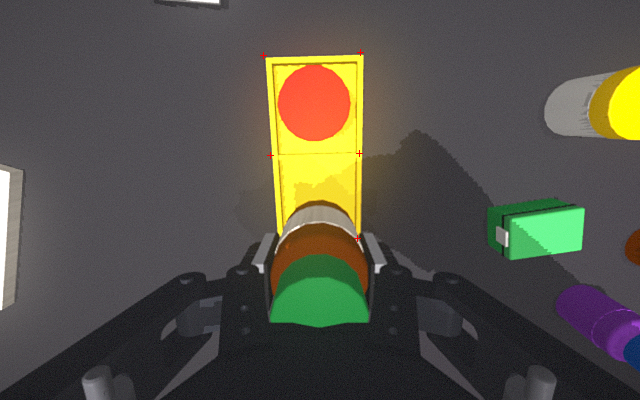

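Emit:
jog_arm --rows '[{"xyz": [-0.1, 0, 2.5], "delta_rot": [0, 0, 0], "fingers": 1}, {"xyz": [-0.1, 0, 5], "delta_rot": [0, 0, 0], "fingers": 1}, {"xyz": [-0.1, 0, 7.2], "delta_rot": [0, 0, 0], "fingers": 1}, {"xyz": [-0.1, 0, 8.6], "delta_rot": [0, 0, 0], "fingers": 1}, {"xyz": [-0.1, 0, 9.1], "delta_rot": [0, 0, 0], "fingers": 1}]'

```text
clock: 19.35
tcp_pos: [0.4446, 0.3244, 0.0289]
orientation: [3.128, 0.268, -0.001]
contact_force: [-0.4, 0.4, -1.5]
grip_width: 0.0425
```

```bash
python3 plan.py .4439 .3280 .0264 -79.5
```

```text
t 19.35 tcp [0.4446 0.3244 0.0289] jaw -80.2 w 0.0425 F [-0.4  0.4 -1.5] j7 -2.42
xyz [-0.01 -0.37  0.24] rot [ 0.1  0.1 -0.7] dist 0.004
```

Emit:
jog_arm --rows '[{"xyz": [0, -0.2, 0.1], "delta_rot": [0, 0, 0], "fingers": 1}, {"xyz": [0, -0.3, 0.2], "delta_rot": [0, 0, 0], "fingers": 1}, {"xyz": [0, -0.3, 0.2], "delta_rot": [0, 0, 0], "fingers": 1}, {"xyz": [0, -0.3, 0.2], "delta_rot": [0, 0, 0], "fingers": 1}, {"xyz": [0, -0.3, 0.2], "delta_rot": [0, 0, 0], "fingers": 1}]'

```text
clock: 19.77
tcp_pos: [0.4447, 0.3277, 0.0278]
orientation: [3.129, 0.268, 0.001]
contact_force: [-0.6, -0.5, -1.6]
grip_width: 0.0422
```

Emit:
jog_arm --rows '[{"xyz": [0, 0, 0.1], "delta_rot": [0, 0, 0], "fingers": 1}, {"xyz": [0, 0, 0.1], "delta_rot": [0, 0, 0], "fingers": 1}, {"xyz": [0, 0, 0.1], "delta_rot": [0, 0, 0], "fingers": 1}, {"xyz": [0, 0, 0.1], "delta_rot": [0, 0, 0], "fingers": 1}, {"xyz": [0, 0, 0.1], "delta_rot": [0, 0, 0], "fingers": 1}]'

```text
clock: 20.18
tcp_pos: [0.4447, 0.3278, 0.0268]
orientation: [3.129, 0.268, 0.001]
contact_force: [1.0, 0.4, -1.2]
grip_width: 0.0424
```

Emit:
jog_arm --rows '[{"xyz": [0, 0, 0.05], "delta_rot": [0, 0, 0], "fingers": 1}, {"xyz": [0, 0, 0.05], "delta_rot": [0, 0, 0], "fingers": 1}, {"xyz": [0, 0, 0.05], "delta_rot": [0, 0, 0], "fingers": 0.45}, {"xyz": [0, 0, 0.05], "delta_rot": [0, 0, 0], "fingers": 0.3}, {"xyz": [0, 0, 0.05], "delta_rot": [0, 0, 0], "fingers": 0.2}]'

```text
clock: 20.6
tcp_pos: [0.4448, 0.3278, 0.0264]
orientation: [3.129, 0.268, 0.001]
contact_force: [0.2, -0.4, 0.1]
grip_width: 0.068
```

Emit:
jog_arm --rows '[{"xyz": [0, 0, 0], "delta_rot": [0, 0, 0], "fingers": 0.2}, {"xyz": [0, 0, -1], "delta_rot": [0, 0, 0], "fingers": 0.2}, {"xyz": [0, 0, -4], "delta_rot": [0, 0, 0], "fingers": 0.2}, {"xyz": [0, 0, -8], "delta_rot": [0, 0, 0], "fingers": 0.2}, {"xyz": [0, 0, -12], "delta_rot": [0, 0, 0], "fingers": 0.2}]'

```text
clock: 21.02
tcp_pos: [0.4438, 0.3275, 0.1478]
orientation: [3.128, 0.269, -0.002]
contact_force: [0.9, 1.0, -0.7]
grip_width: 0.0682
```

Emit:
jog_arm --rows '[{"xyz": [0, 0, -1], "delta_rot": [0, 0, 0], "fingers": 0.2}, {"xyz": [0, 0, -3], "delta_rot": [0, 0, 0], "fingers": 0.2}, {"xyz": [0, 0, -5], "delta_rot": [0, 0, 0], "fingers": 0.2}, {"xyz": [0, 0, -5], "delta_rot": [0, 0, 0], "fingers": 0.2}, {"xyz": [0, 0, -5], "delta_rot": [0, 0, 0], "fingers": 0.2}]'

```text
clock: 21.43
tcp_pos: [0.4444, 0.328, 0.1993]
orientation: [3.13, 0.269, 0.002]
contact_force: [0.4, 1.1, -0.0]
grip_width: 0.0681
```

```bash
python3 -c "
from h import *
for c in ['top','scene','wrist']: cv2.imwrite(f'pics/{c}9.png',imaging.grab_frame(c))
T=cv2.imread('pics/top9.png');cv2.imwrite('pics/top9z.png',cv2.resize(T[110:260,215:415],None,fx=4,fy=4))
cv2.imwrite('pics/top9b.png',cv2.resize(T[110:260,380:530],None,fx=4,fy=4))
"; sed -i 's/top0/top9/;s/scene0/scene9/' meas.py; python3 m2.py
sed -e 's/(0.67,-0.013)/(.4439,.329)/;s/(0.555,-0.015)/(.52,.344)/;s/(0.55,-.121)/(.5233,-.3873)/;s/\.064,\.082,(45/.068,.086,(45/;s/\.044,\.060,(-8/.048,.064,(-8/;s/\.064,\.082,(0,0/.068,.086,(0,0/' m1.py > m3.py; python3 m3.py
```

```text
blue_tray top [ 0.5207 -0.3475 -1.48  ] -84.8 err 759 of 935
blue_tray scene [ 0.5186 -0.3491 -1.4751] -84.5 err 648 of 762
yellow_tray top [0.5017 0.3221 3.7839] 216.8 err 1117 of 542
yellow_tray scene [0.483  0.3349 3.3518] 192.0 err 721 of 658
tube_rack top none
tube_rack scene none
slide_box top [0.4513 0.1292 1.9333] 110.8 err 26 of 362
slide_box scene [0.4461 0.1278 1.7896] 102.5 err 129 of 403
green_cap_bottle top none [235.76623566 220.85836921]
green_cap_bottle scene [419.8 180.2] 142 153 [0.4451 0.3275]
red_lid_jar top [230.8 194.2] 238 271 [0.5201 0.346 ]
red_lid_jar scene [428.1 203.7] 274 282 [0.5214 0.3441]
yellow_lid_jar top [310.4 177.7] 273 260 [0.5612 0.1229]
yellow_lid_jar scene [338.3 208.8] 292 295 [0.561  0.1211]
blue_cap_bottle top [357.3 215.7] 123 134 [ 0.4499 -0.0042]
blue_cap_bottle scene [292.8 175.4] 140 148 [ 0.4494 -0.0056]
purple top [343.  243.7] 130 132 [0.3743 0.0372]
purple scene [311.2 162.4] 132 133 [0.3746 0.0359]
white_cap_bottle top [501.9 185.3] 294 157 [ 0.5232 -0.4032]
white_cap_bottle scene [142.7 178.8] 85 154 [ 0.5116 -0.3938]
```

View pics/scene9.png

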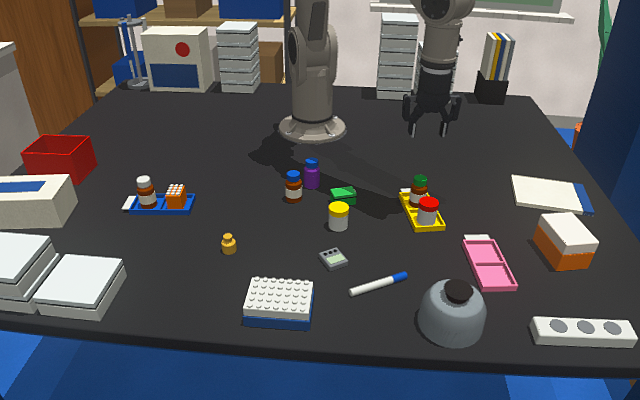

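View pics/top9.png

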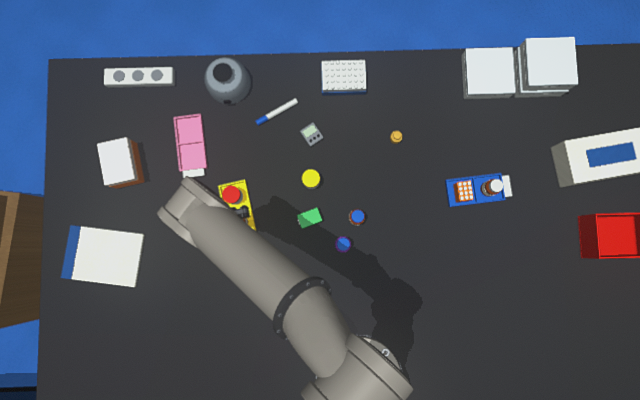

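View pics/wrist9.png

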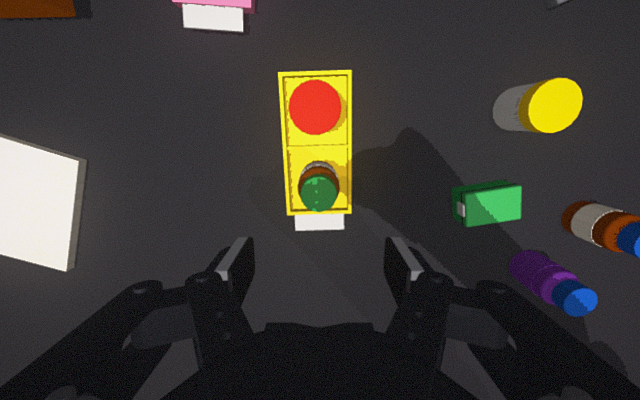

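```bash
python3 -c "
from meas import *
T=I['top'];z=6
im=cv2.resize(T[150:225,430:530],None,fx=z,fy=z,interpolation=cv2.INTER_CUBIC)
def dr(P,col):
    p=proj(None,P,inf['top']); q=cv2.convexHull(((p-[430,150]+.5)*z).astype(np.float32)).astype(int); cv2.polylines(im,[q],True,col,1)
dr(cyl(.5233,-.3873,.0175,.086,.0861),(0,0,255)); dr(cyl(.5233,-.3873,.0345,.004,.0041),(0,255,0))
dr(box(.5159,-.3097,-1.477,.040,.054,.05,.0501),(0,0,255))
cv2.imwrite('pics/chk.png',im)
for n in ['white_cap_bottle']:
  for c in ['top','scene']:
    for q in imaging.tip_of(c,n): print(c,q['conf'],at_z(c,q['position'],.004))
"
```

```text
top 0.73 [[ 0.52596535 -0.37558917  0.004     ]]
scene 0.72 [[ 0.52249973 -0.38882193  0.004     ]]
```

View pics/chk.png

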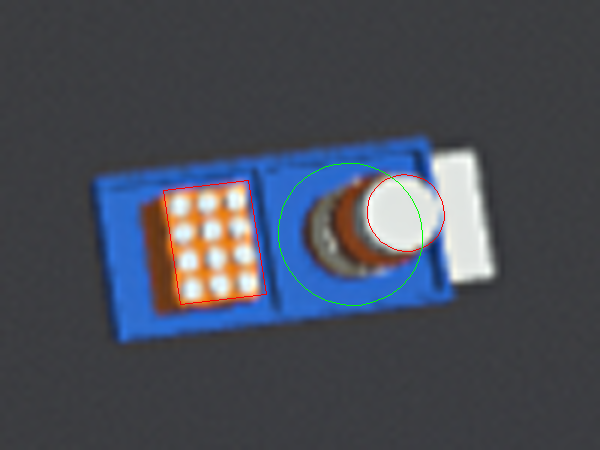

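```bash
python3 -c "
from h import *
o=r.get_obs(); print(o['clock'],o['tcp_pos'],abs(o['qvel']).max()); print(r.hand_in())"
```

```text
21.6833 [0.44333437 0.32708386 0.19671818] 0.005276012159685793
the job is handed in; nothing more can be done
None
```

Both kits are made up and the job was handed in at 21.7 s of the 104 s allowed. All four things stand in their compartments by my last camera checks; the hand-in reported no verdict.

- **Blue tray:** the white-capped bottle is next to the label plate and the orange rack is in the other compartment. I set the rack down turned 90° to the tray; it fits. In the final top picture both lay within about 2 mm of where I aimed. That is a comparison by eye, because the automatic fits failed here: the white cap merged with the label plate, and no separate fit was found for the rack. The network's base point for the bottle was about 12 mm off in the top view and 2 mm off in the scene view. I took the top one to be a poor detection.
- **Yellow tray:** the green-capped bottle is next to the label plate, measured about 2 mm from its compartment centre. This came from the scene view only, as the arm hid it from the top camera, but the wrist picture also showed it in place. The jar with the red lid is in the other compartment, about 2 mm from centre in both views. The wrist camera put this tray about 2–3 mm from my first fit.
- **Left alone:** the blue-capped bottle, yellow-lidded jar and slide box measured within 0.3 mm of their starting positions.
- **Grasp slip:** when closing on the white-capped bottle the gripper was about 9 mm off to one side, so the fingers slid it a little before gripping. It stayed upright.

At hand-in the arm was still, with the tool about 0.2 m above the bench and touching nothing. At the moment of letting go each thing was within about 1 mm of the compartment floor.

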